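# Repack the adhesive jar crate at the bonding station

### The arm

A 6-joint arm with a two-finger parallel gripper is mounted at the origin on the work surface. World frame = base frame: x ahead of the robot, y to its left, z up, the work surface at z = 0. Lengths are in m, angles in rad, forces in N, time in s.
With the tool pointing down it reaches from about 0.3 to 0.85 m from the base axis. Payload 5.4 kg.
Tool frame: the origin (TCP) lies midway between the tips of the shut fingers; the grasp point (between the pads) lies 19 mm behind it; z points along the fingers, x is the direction in which the jaws open and shut, and the axes are right-handed (so a half turn about z gives the same grasp; the last joint's range is limited). The gripper opens to 85 mm and grips with 20 to 120 N. Pads are 22 mm wide; open, the fingers measure 114 mm over their backs; the gripper's body (76 mm by 85 mm) begins 54 mm behind the grasp point. The pads swing forward as they close: fully open they stand 13 mm farther back than shut.
Start: joints at [-1.333, 0.158, 1.597, -0, 1.386, -0.21], TCP at [0.249, -0.518, 0.231] pointing down, gripper open.
Joint ranges: [-2.91, 2.91], [-0.94, 2.29], [0.18, 2.7], [-1.29, 4.43], [0.17, 2.64], [-3, 3]. Speed limits (rad/s): [2.57, 2.57, 3.14, 3.14, 3.14, 3.14].

### API

Orientations are given as a rotation vector (axis times angle).
In Python, from rig import arm, vision, order gives the robot as it stands.
- The arm moves only by the tool apply_moves, never from a script. Its argument "motion" is a list that holds one entry, the list of rows, each a list of 7 numbers: the turn, a rotation vector about the world's x, y, z normalised to -1 to 1, where 1 is 90 degrees, then the shift along the world's x, y, z normalised to -1 to 1, where 1 is 25 mm, then the opening, from 0 (shut) to 1 (fully open). In form: [[[ax, ay, az, x, y, z, hand], ...]]. A call has 1 to 20 rows; each row shifts and turns the commanded pose from where the row before left it; what a row does not reach is not made up. A row lasts 1/12 s, in which the tool goes at most 41.7 mm and 7.16 degrees, less where a joint would pass 70% of its speed; a pose out of reach is approached as far as the arm can. A call with a number of a shift or a turn outside -1 to 1 is refused whole. A call with a gripper value outside its range is refused whole. The fingers move at their own pace and stop on an object; the grip force is fixed at half the most. Time passes only in rows, so rows that do not move let the fingers close. It gives the time, the measured TCP pose, the force and the opening at its end, in the units of the state.
- arm.read_state(): the state, without advancing time (a new reading comes with each control period).
- vision.get_image(name): name is "side" or "top"; returns the picture (400x640x3 uint8, red, green, blue); there is no depth.
- vision.camera_model(name): a dict with "fx", "fy", "cx", "cy" (pixels), "rvec" (rotation vector, rad) and "tvec" (3), from world to camera coordinates, as OpenCV has them. Camera axes: x right, y down, z forward; pixel columns grow to the right and rows downward; lengths in m; the calibration is good to about 2 mm. A picture is of the moment at which its call begins. camera_model takes no time and is no camera call.
- order.job_done(): hands the job in, once; it reports no verdict.
The state is a dict: "time_s": time; "joint_pos": joint angles; "joint_velocities": joint speeds; "joint_efforts": joint torques, N m; "eef_pos": TCP position; "eef_rot": TCP orientation; "contact_force": force on the tool from outside, world axes, zero at the start; "ft_torque": the same for the moment, N m; "grip_width": opening from 0.0 (shut) to 1.0 (fully open).
Only numpy, scipy, OpenCV 4.12 (cv2) and the standard library are available. Lean on these libraries where they do the work, as an engineer would, in place of code of your own. Each camera call takes 0.05 s, during which the arm holds its last target.

### The job

Take every empty jar (red cap) out of the blue divided crate and stand it upright in the grey tray, and stand every full amber jar (white cap) from the green mat upright in the crate, each in a cell of its own. When all are in place, lower the crate's lid gently until it is fully closed and let go; leave the bottle, the reel and the phone where they are.

Things in the scene. Friction and masses are not known exactly. Their poses are not given: they have to be found in the camera images.
- crate: Blue plastic crate, fixed to the bench, 250 (x) by 168 (y) by 32 high, open on top, outer walls 4 thick, floor 5 thick; white dividers 4 thick reaching 28 above the bench make 3 (along x) by 2 (along y) cells, each 78 by 78 inside. Origin: centre of the underside. The lid is hinged on its -y side. Sizes in mm.
- cell0 (a point): Centre of the floor of crate cell 0 (5 above the bench), axes as the crate's. Cell at crate x = -82, y = -41 mm (row beside the hinge). Sizes in mm.
- cell1 (a point): Centre of the floor of crate cell 1 (5 above the bench), axes as the crate's. Cell at crate x = 0, y = -41 mm (row beside the hinge). Sizes in mm.
- cell2 (a point): Centre of the floor of crate cell 2 (5 above the bench), axes as the crate's. Cell at crate x = 82, y = -41 mm (row beside the hinge). Sizes in mm.
- cell3 (a point): Centre of the floor of crate cell 3 (5 above the bench), axes as the crate's. Cell at crate x = -82, y = 41 mm (row away from the hinge). Sizes in mm.
- cell4 (a point): Centre of the floor of crate cell 4 (5 above the bench), axes as the crate's. Cell at crate x = 0, y = 41 mm (row away from the hinge). Sizes in mm.
- cell5 (a point): Centre of the floor of crate cell 5 (5 above the bench), axes as the crate's. Cell at crate x = 82, y = 41 mm (row away from the hinge). Sizes in mm.
- lid (a joint): Angle of the blue crate lid in rad: 0 fully closed, about 2 standing open (leaning back), stop at 2.2. The lid is a hood, 262 by 178 and 44 deep (overhanging the crate 6 at each side and 10 in front), walls 4, open side down when closed, 0.22 kg; its hinge is stiff (0.3 N m of friction), so it stays where it is left. It clears the tops of jars standing upright in the cells by 9 mm. Sizes in mm.
- lid_hinge (a point): Middle of the lid's hinge line, on the top edge of the crate's -y wall, 32 above the bench; it lies at crate y = -84. Its own axes turn with the lid; the hinge line runs along crate x. Sizes in mm.
- lid_handle (a point): Middle of the black bar handle of the lid, 100 long, about 10 thick, parallel to the hinge line and standing 35 off the lid's front wall. In the lid's frame (at the hinge line, crate axes when closed) it lies at y = 213, z = 34 mm; its axes turn with the lid. Sizes in mm.
- tray: Grey open tray for empties, fixed, 200 (x) by 120 (y) by 28 high, walls and floor 4 thick. Origin: centre of the underside. Sizes in mm.
- mat: Green mat, fixed, 310 by 200, paper-thin, on which the full jars stand at first. Origin: centre of the underside. Sizes in mm.
- jar0: Full amber jar with a white cap, a cylinder 56 across and 58 high, upright, thick heavy base, about 0.12 kg. Origin: centre of its underside, z axis up the jar. At first on the green mat; may be absent. Sizes in mm.
- jar1: Full amber jar with a white cap, a cylinder 56 across and 58 high, upright, thick heavy base, about 0.12 kg. Origin: centre of its underside, z axis up the jar. At first on the green mat; may be absent. Sizes in mm.
- jar2: Full amber jar with a white cap, a cylinder 56 across and 58 high, upright, thick heavy base, about 0.12 kg. Origin: centre of its underside, z axis up the jar. At first on the green mat; may be absent. Sizes in mm.
- jar3: Full amber jar with a white cap, a cylinder 56 across and 58 high, upright, thick heavy base, about 0.12 kg. Origin: centre of its underside, z axis up the jar. At first on the green mat; may be absent. Sizes in mm.
- jar4: Full amber jar with a white cap, a cylinder 56 across and 58 high, upright, thick heavy base, about 0.12 kg. Origin: centre of its underside, z axis up the jar. At first on the green mat; may be absent. Sizes in mm.
- jar5: Full amber jar with a white cap, a cylinder 56 across and 58 high, upright, thick heavy base, about 0.12 kg. Origin: centre of its underside, z axis up the jar. At first on the green mat; may be absent. Sizes in mm.
- empty0: Empty clear jar with a red cap, a cylinder 56 across and 58 high, upright, thick heavy base, 0.12 kg. Origin: centre of its underside, z axis up the jar. At first standing in a crate cell; may be absent. Sizes in mm.
- empty1: Empty clear jar with a red cap, a cylinder 56 across and 58 high, upright, thick heavy base, 0.12 kg. Origin: centre of its underside, z axis up the jar. At first standing in a crate cell; may be absent. Sizes in mm.
- empty2: Empty clear jar with a red cap, a cylinder 56 across and 58 high, upright, thick heavy base, 0.12 kg. Origin: centre of its underside, z axis up the jar. At first standing in a crate cell; may be absent. Sizes in mm.
- drink: Lilac drinking bottle, 64 across, 170 high; a bystander. Origin: centre of its underside. Sizes in mm.
- reel: Black tape reel lying flat, 84 across, 16 high; a bystander. Origin: centre of its underside. Sizes in mm.
- phone: Black phone lying flat, 75 by 150 by 9; a bystander. Origin: centre of its underside. Sizes in mm.
Not all that is in view belongs to the job. What is shaped like the jar3 but purple is not meant. What is shaped like the jar5 but black or turquoise is not meant.

How it is judged:
On the way, in this order (a step that is already met when the one before it is completed fails the run):
1. With the lid still open, every full jar stands in a crate cell and every empty jar stands in the tray ((horizontal distance between jar0 and cell0 below 0.02 m or horizontal distance between jar0 and cell1 below 0.02 m or horizontal distance between jar0 and cell2 below 0.02 m or horizontal distance between jar0 and cell3 below 0.02 m or horizontal distance between jar0 and cell4 below 0.02 m or horizontal distance between jar0 and cell5 below 0.02 m) and z of jar0 in the frame of crate between 0 and 0.012 m and angle between each of jar0, jar1, jar2, jar3, jar4, jar5, empty0, empty1, empty2's own z axis and vertical below 0.12 rad and (horizontal distance between jar1 and cell0 below 0.02 m or horizontal distance between jar1 and cell1 below 0.02 m or horizontal distance between jar1 and cell2 below 0.02 m or horizontal distance between jar1 and cell3 below 0.02 m or horizontal distance between jar1 and cell4 below 0.02 m or horizontal distance between jar1 and cell5 below 0.02 m) and z of jar1 in the frame of crate between 0 and 0.012 m and (horizontal distance between jar2 and cell0 below 0.02 m or horizontal distance between jar2 and cell1 below 0.02 m or horizontal distance between jar2 and cell2 below 0.02 m or horizontal distance between jar2 and cell3 below 0.02 m or horizontal distance between jar2 and cell4 below 0.02 m or horizontal distance between jar2 and cell5 below 0.02 m) and z of jar2 in the frame of crate between 0 and 0.012 m and (horizontal distance between jar3 and cell0 below 0.02 m or horizontal distance between jar3 and cell1 below 0.02 m or horizontal distance between jar3 and cell2 below 0.02 m or horizontal distance between jar3 and cell3 below 0.02 m or horizontal distance between jar3 and cell4 below 0.02 m or horizontal distance between jar3 and cell5 below 0.02 m) and z of jar3 in the frame of crate between 0 and 0.012 m and (horizontal distance between jar4 and cell0 below 0.02 m or horizontal distance between jar4 and cell1 below 0.02 m or horizontal distance between jar4 and cell2 below 0.02 m or horizontal distance between jar4 and cell3 below 0.02 m or horizontal distance between jar4 and cell4 below 0.02 m or horizontal distance between jar4 and cell5 below 0.02 m) and z of jar4 in the frame of crate between 0 and 0.012 m and (horizontal distance between jar5 and cell0 below 0.02 m or horizontal distance between jar5 and cell1 below 0.02 m or horizontal distance between jar5 and cell2 below 0.02 m or horizontal distance between jar5 and cell3 below 0.02 m or horizontal distance between jar5 and cell4 below 0.02 m or horizontal distance between jar5 and cell5 below 0.02 m) and z of jar5 in the frame of crate between 0 and 0.012 m and x of empty0 in the frame of tray between -0.08 and 0.08 m and y of empty0 in the frame of tray between -0.04 and 0.04 m and z of empty0 in the frame of tray between -0.002 and 0.012 m and x of empty1 in the frame of tray between -0.08 and 0.08 m and y of empty1 in the frame of tray between -0.04 and 0.04 m and z of empty1 in the frame of tray between -0.002 and 0.012 m and x of empty2 in the frame of tray between -0.08 and 0.08 m and y of empty2 in the frame of tray between -0.04 and 0.04 m and z of empty2 in the frame of tray between -0.002 and 0.012 m and value of joint lid above 0.8 rad), for 0.2 s.
2. The lid is fully closed (value of joint lid below 0.05 rad), for 0.2 s.
At the end, for the whole second after the job is handed in: Every full jar present stands upright (within 0.12 rad) on the floor of a crate cell (within 20 mm of its centre, which anywhere in the cell is), every empty jar present stands upright on the floor of the tray, all are at rest, and the lid is closed to within 0.05 rad ((horizontal distance between jar0 and cell0 below 0.02 m or horizontal distance between jar0 and cell1 below 0.02 m or horizontal distance between jar0 and cell2 below 0.02 m or horizontal distance between jar0 and cell3 below 0.02 m or horizontal distance between jar0 and cell4 below 0.02 m or horizontal distance between jar0 and cell5 below 0.02 m) and z of jar0 in the frame of crate between 0 and 0.012 m and angle between each of jar0, jar1, jar2, jar3, jar4, jar5, empty0, empty1, empty2's own z axis and vertical below 0.12 rad and (horizontal distance between jar1 and cell0 below 0.02 m or horizontal distance between jar1 and cell1 below 0.02 m or horizontal distance between jar1 and cell2 below 0.02 m or horizontal distance between jar1 and cell3 below 0.02 m or horizontal distance between jar1 and cell4 below 0.02 m or horizontal distance between jar1 and cell5 below 0.02 m) and z of jar1 in the frame of crate between 0 and 0.012 m and (horizontal distance between jar2 and cell0 below 0.02 m or horizontal distance between jar2 and cell1 below 0.02 m or horizontal distance between jar2 and cell2 below 0.02 m or horizontal distance between jar2 and cell3 below 0.02 m or horizontal distance between jar2 and cell4 below 0.02 m or horizontal distance between jar2 and cell5 below 0.02 m) and z of jar2 in the frame of crate between 0 and 0.012 m and (horizontal distance between jar3 and cell0 below 0.02 m or horizontal distance between jar3 and cell1 below 0.02 m or horizontal distance between jar3 and cell2 below 0.02 m or horizontal distance between jar3 and cell3 below 0.02 m or horizontal distance between jar3 and cell4 below 0.02 m or horizontal distance between jar3 and cell5 below 0.02 m) and z of jar3 in the frame of crate between 0 and 0.012 m and (horizontal distance between jar4 and cell0 below 0.02 m or horizontal distance between jar4 and cell1 below 0.02 m or horizontal distance between jar4 and cell2 below 0.02 m or horizontal distance between jar4 and cell3 below 0.02 m or horizontal distance between jar4 and cell4 below 0.02 m or horizontal distance between jar4 and cell5 below 0.02 m) and z of jar4 in the frame of crate between 0 and 0.012 m and (horizontal distance between jar5 and cell0 below 0.02 m or horizontal distance between jar5 and cell1 below 0.02 m or horizontal distance between jar5 and cell2 below 0.02 m or horizontal distance between jar5 and cell3 below 0.02 m or horizontal distance between jar5 and cell4 below 0.02 m or horizontal distance between jar5 and cell5 below 0.02 m) and z of jar5 in the frame of crate between 0 and 0.012 m and x of empty0 in the frame of tray between -0.08 and 0.08 m and y of empty0 in the frame of tray between -0.04 and 0.04 m and z of empty0 in the frame of tray between -0.002 and 0.012 m and x of empty1 in the frame of tray between -0.08 and 0.08 m and y of empty1 in the frame of tray between -0.04 and 0.04 m and z of empty1 in the frame of tray between -0.002 and 0.012 m and x of empty2 in the frame of tray between -0.08 and 0.08 m and y of empty2 in the frame of tray between -0.04 and 0.04 m and z of empty2 in the frame of tray between -0.002 and 0.012 m and linear speed of each of jar0, jar1, jar2, jar3, jar4, jar5, empty0, empty1, empty2 below 0.03 m/s and value of joint lid below 0.05 rad); the robot touches nothing.
It fails at once if The drink is pushed more than 3 cm (distance of drink from where it was at the start of the episode above 0.03 m).
It fails at once if The reel is pushed more than 3 cm (distance of reel from where it was at the start of the episode above 0.03 m).
It fails at once if The phone is pushed more than 3 cm (distance of phone from where it was at the start of the episode above 0.03 m).
It fails at once if The lid is slammed (closing faster than 2.5 rad/s) (velocity of joint lid below -2.5 rad/s).
Of jar0, jar1, jar2, jar3, jar4, jar5 only 5 to 6 are there at a start; the rules pass over those that are not, and their reading is None.
Of empty0, empty1, empty2 only 1 to 2 are there at a start; the rules pass over those that are not, and their reading is None.
At some moment in a run one of jar0, jar1, jar2, jar3, jar4, jar5, empty0, empty1, empty2 may be knocked a few centimetres aside while the robot is not near it.
It also fails if it takes over 208 s, if anything falls off the work surface, if the arm or the gripper's body presses on something with over 40 N, if the wrist force passes 120 N, or if a joint passes its speed limit or range.

## Working session

There is one attempt and no reset: what is moved stays moved. The work goes in short steps, Python scripts to look and compute and a tool call to move; the robot and the scene stay as the last step left them, time stands still between calls to the robot, and variables do not carry over. Pictures are saved under pics/ and viewed, and the job is handed in when it is done.

Besides the shell and the picture viewer there is one more tool, called after "Emit:" as name([rows], argument=value, ...), one row to a line, values as JSON. apply_moves: Moves the arm, as the interface text tells. Scaled input: -1 to 1 covers 25 mm each way for a shift and 90 degrees each way for a turn. Its arguments: {"type":"object","properties":{"motion":{"type":"array","items":{"type":"array","items":{"type":"array","items":{"type":"number","minimum":-1,"maximum":1}}}}},"required":["motion"]}

```bash
ls; mkdir -p pics
python3 - <<'E'
from rig import arm,vision
import cv2
for n in("top","side"):
    im=vision.get_image(n); cv2.imwrite(f"pics/{n}0.png",im[:,:,::-1]); print(n,vision.camera_model(n))
print(arm.read_state())
E
```

```text
pics
top {'fx': 444.61611855691416, 'fy': 444.61611855691416, 'cx': 313.7352264505897, 'cy': 196.4571228651038, 'rvec': array([ 2.15980146, -2.18990989,  0.10386388]), 'tvec': array([0.03806536, 0.56924107, 0.99822608])}
side {'fx': 395.4665396048817, 'fy': 395.4665396048817, 'cx': 319.0945536740286, 'cy': 195.61037875626778, 'rvec': array([ 2.17359196, -0.23186364,  0.08787521]), 'tvec': array([-0.52149277,  0.17513797,  0.76016668])}
{'time_s': 0.1, 'joint_pos': array([-1.33309159e+00,  1.58988598e-01,  1.59810838e+00,  1.15602740e-06,
        1.38620742e+00, -2.10149953e-01]), 'joint_velocities': array([ 0.00049393,  0.00026554, -0.00269778,  0.00040688,  0.00170939,
       -0.00177912]), 'joint_efforts': array([ 3.99167702e-04, -3.96988463e+01, -3.32339180e+01, -1.56216738e-04,
        4.17013478e-03, -2.26424157e-05]), 'eef_pos': array([ 0.2488185 , -0.51777433,  0.23041288]), 'eef_rot': array([-2.65826138e+00,  1.67204781e+00,  1.92530515e-03]), 'contact_force': array([ 0.35503155, -0.02864757, -0.72736094]), 'ft_torque': array([0.03725165, 0.03256952, 0.03657284]), 'grip_width': 1.0017769428544037}
```

View pics/top0.png

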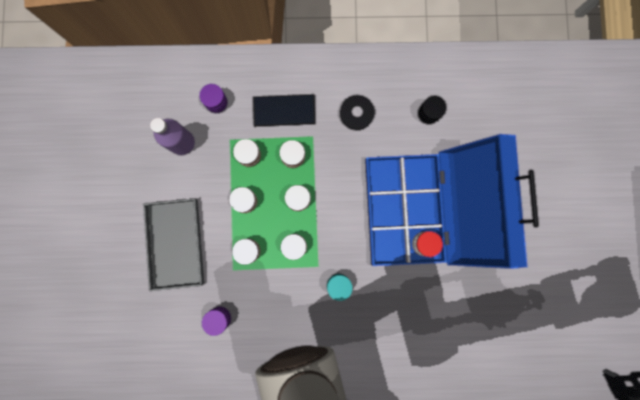

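View pics/side0.png

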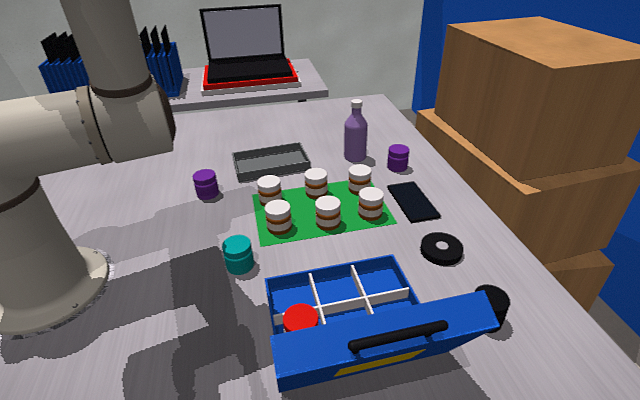

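```bash
cat > h.py <<'E'
import numpy as np,cv2
from rig import arm,vision
from scipy.spatial.transform import Rotation as R
def cam(n):
    c=vision.camera_model(n);K=np.array([[c['fx'],0,c['cx']],[0,c['fy'],c['cy']],[0,0,1]])
    return K,cv2.Rodrigues(c['rvec'])[0],c['tvec']
def back(n,uv,z):
    K,Rm,t=cam(n); d=Rm.T@np.linalg.solve(K,np.array([uv[0],uv[1],1.])); o=-Rm.T@t
    return o+d*(z-o[2])/d[2]
def proj(n,P):
    K,Rm,t=cam(n); p=K@(Rm@np.asarray(P,float)+t); return p[:2]/p[2]
def blobs(mask,amin=100):
    k,l,s,c=cv2.connectedComponentsWithStats(mask.astype(np.uint8))
    return [(tuple(c[i].round(1)),s[i][4]) for i in range(1,k) if s[i][4]>=amin]
def caps(im,n='top'):
    r,g,b=[im[:,:,i].astype(int) for i in range(3)]
    out={}
    w=(r>170)&(g>170)&(b>170)
    red=(r>150)&(g<80)&(b<80)
    return {'white':[(c,a,back(n,c,.058).round(4)) for c,a in blobs(w,150) if 140<c[0]<460 and 120<c[1]<300],
            'red':[(c,a,back(n,c,.063).round(4)) for c,a in blobs(red,100)]}
E
python3 - <<'E'
from h import *
im=cv2.imread('pics/top0.png')[:,:,::-1]
o=caps(im)
for k in o:
    for x in o[k]: print(k,x)
hsv=cv2.cvtColor(np.ascontiguousarray(im),cv2.COLOR_RGB2HSV)
g=(hsv[:,:,0]>50)&(hsv[:,:,0]<75)&(hsv[:,:,1]>120)
pts=np.argwhere(g)[:,::-1].astype(np.float32)
print('mat',[back('top',p,0).round(3) for p in cv2.boxPoints(cv2.minAreaRect(pts))])
for s,x0,x1,y0,y1 in(('crate',350,560,120,285),('tray',130,220,185,305)):
    cv2.imwrite(f'pics/{s}.png',cv2.resize(im[y0:y1,x0:x1],None,fx=3.5,fy=3.5,interpolation=2)[:,:,::-1])
E
```

```text
white ((np.float64(154.7), np.float64(123.9)), np.int32(226), array([0.7369, 0.3884, 0.058 ]))
white ((np.float64(402.6), np.float64(137.4)), np.int32(341), array([ 0.6982, -0.1726,  0.058 ]))
white ((np.float64(245.3), np.float64(150.6)), np.int32(463), array([0.6727, 0.1831, 0.058 ]))
white ((np.float64(291.5), np.float64(152.0)), np.int32(455), array([0.6681, 0.079 , 0.058 ]))
white ((np.float64(391.1), np.float64(148.7)), np.int32(353), array([ 0.6726, -0.1458,  0.058 ]))
white ((np.float64(338.6), np.float64(204.2)), np.int32(3843), array([ 0.5487, -0.0249,  0.058 ]))
white ((np.float64(176.6), np.float64(195.9)), np.int32(5555), array([0.5722, 0.3364, 0.058 ]))
white ((np.float64(404.7), np.float64(208.2)), np.int32(360), array([ 0.5377, -0.1721,  0.058 ]))
white ((np.float64(297.0), np.float64(197.3)), np.int32(472), array([0.5654, 0.0677, 0.058 ]))
white ((np.float64(292.9), np.float64(246.7)), np.int32(490), array([0.4559, 0.0779, 0.058 ]))
white ((np.float64(244.3), np.float64(251.4)), np.int32(494), array([0.4471, 0.1852, 0.058 ]))
white ((np.float64(291.1), np.float64(273.6)), np.int32(359), array([0.3972, 0.0824, 0.058 ]))
white ((np.float64(301.9), np.float64(289.1)), np.int32(448), array([0.3633, 0.059 , 0.058 ]))
red ((np.float64(429.1), np.float64(243.6)), np.int32(486), array([ 0.4586, -0.2222,  0.063 ]))
mat [array([0.71 , 0.229, 0.   ]), array([0.715, 0.034, 0.   ]), array([0.412, 0.026, 0.   ]), array([0.407, 0.217, 0.   ])]
```

View pics/crate.png

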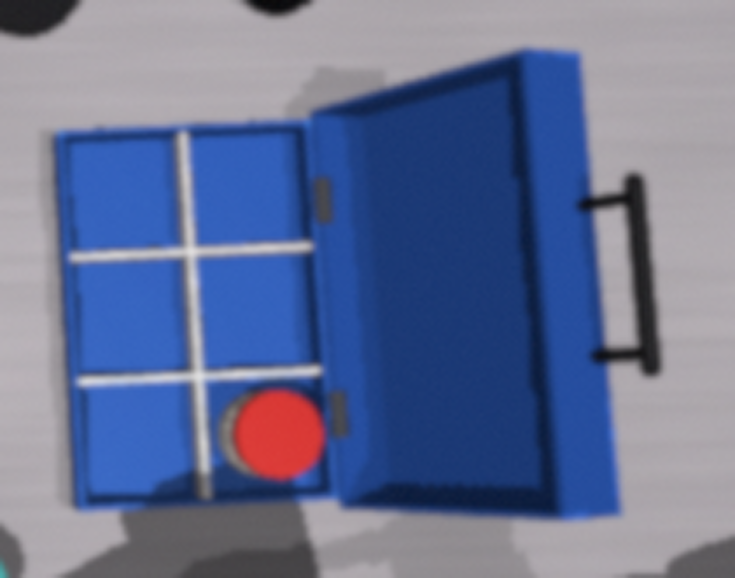

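View pics/tray.png

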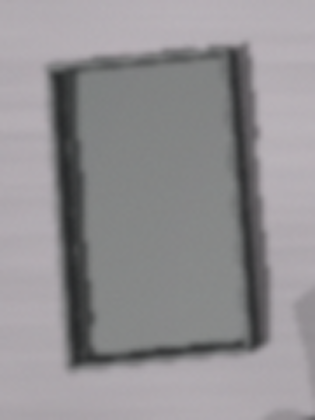

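```bash
cat >> h.py <<'E'
def fit(local,px,z):
    W=np.array([back('top',p,z)[:2] for p in px]); L=np.array(local,float)
    lc,wc=L.mean(0),W.mean(0); a=L-lc;b=W-wc
    th=np.arctan2((a[:,0]*b[:,1]-a[:,1]*b[:,0]).sum(),(a*b).sum())
    c,s=np.cos(th),np.sin(th);M=np.array([[c,-s],[s,c]]); t=wc-M@lc
    return t,th,(W-(L@M.T+t))
E
python3 - <<'E'
from h import *
px=np.array([[190,251],[198,376],[70,258],[77,381],[313,246],[321,371]])/3.5+[350,120]
L=[[.041,0],[-.041,0],[.041,.08],[-.041,.08],[.041,-.08],[-.041,-.08]]
t,th,r=fit(L,px,.028);print('crate',t,th,(r*1000).round(1).tolist())
c,s=np.cos(th),np.sin(th);M=np.array([[c,-s],[s,c]])
for i in range(6): print('cell',i,(M@[(i%3-1)*.082,-.041+.082*(i//3)]+t).round(4))
px=np.array([[50,65],[243,45],[70,367],[262,345]])/3.5+[130,185]
L=[[.1,.06],[.1,-.06],[-.1,.06],[-.1,-.06]]
t2,th2,r=fit(L,px,.026);print('tray',t2,th2,(r*1000).round(1).tolist())
im=cv2.imread('pics/top0.png')[:,:,::-1]
r,g,b=[im[:,:,i].astype(int) for i in range(3)]
for c_,a in blobs((r>205)&(g>205)&(b>205),150):
  if 220<c_[0]<320 and c_[1]>120:print(c_,a,back('top',c_,.058).round(4))
# lid handle in top
px=[[535,199],[531,173],[538,225]]
import scipy.optimize as so
for q in np.arange(1.6,2.21,.1):
  P=[]
  for x in(-.05,0,.05):
    y,z=.213,.034
    Y=-.084+np.cos(q)*y-np.sin(q)*z; Z=.032+np.sin(q)*y+np.cos(q)*z
    w=M@[x,Y]+t; P.append([*w,Z])
  print(q.round(2),[proj('top',p).round(0).tolist()+proj('side',p).round(0).tolist() for p in P],np.round(P[1],3))
E
```

```text
crate [ 0.53636519 -0.18043593] 0.030531219364098083 [[0.3, 0.6], [0.1, 0.6], [-0.8, -0.2], [0.4, -0.2], [0.1, -0.6], [-0.2, -0.0]]
cell 0 [ 0.4557 -0.2239]
cell 1 [ 0.5376 -0.2214]
cell 2 [ 0.6196 -0.2189]
cell 3 [ 0.4532 -0.142 ]
cell 4 [ 0.5351 -0.1395]
cell 5 [ 0.6171 -0.137 ]
tray [0.46670987 0.3490664 ] 0.08398706287428402 [[-2.6, 3.0], [-1.2, -4.1], [0.8, 2.7], [3.0, -1.5]]
(np.float64(245.3), np.float64(150.9)) 411 [0.672  0.1831 0.058 ]
(np.float64(291.6), np.float64(152.0)) 410 [0.6681 0.0788 0.058 ]
(np.float64(297.0), np.float64(197.2)) 431 [0.5656 0.0677 0.058 ]
(np.float64(241.2), np.float64(199.2)) 429 [0.5629 0.1922 0.058 ]
(np.float64(293.0), np.float64(246.6)) 441 [0.4561 0.0776 0.058 ]
(np.float64(244.5), np.float64(251.4)) 445 [0.4471 0.1848 0.058 ]
1.6 [[501.0, 227.0, 331.0, 268.0], [499.0, 199.0, 373.0, 260.0], [496.0, 172.0, 414.0, 253.0]] [ 0.54  -0.305  0.244]
1.7 [[511.0, 226.0, 336.0, 285.0], [509.0, 199.0, 380.0, 276.0], [507.0, 172.0, 421.0, 268.0]] [ 0.541 -0.326  0.239]
1.8 [[521.0, 226.0, 341.0, 304.0], [518.0, 199.0, 386.0, 295.0], [516.0, 172.0, 428.0, 286.0]] [ 0.541 -0.346  0.232]
1.9 [[529.0, 225.0, 346.0, 324.0], [526.0, 199.0, 392.0, 314.0], [524.0, 172.0, 435.0, 305.0]] [ 0.542 -0.365  0.223]
2.0 [[536.0, 225.0, 351.0, 346.0], [533.0, 199.0, 398.0, 335.0], [531.0, 172.0, 442.0, 325.0]] [ 0.543 -0.384  0.212]
2.1 [[542.0, 225.0, 356.0, 368.0], [539.0, 199.0, 403.0, 357.0], [537.0, 173.0, 448.0, 347.0]] [ 0.543 -0.401  0.199]
2.2 [[546.0, 225.0, 361.0, 391.0], [544.0, 199.0, 408.0, 379.0], [541.0, 174.0, 453.0, 368.0]] [ 0.544 -0.417  0.184]
```

Emit:
apply_moves([
  [[0,0,0.0195,0.55,1,0,1],[0,0,0.0195,0.55,1,0,1],[0,0,0.0195,0.6,1,0,1],[0,0,0.0195,0.6,1,0,1],[0,0,0.0195,0.7,1,0,1],[0,0,0.0195,0.7,1,0,1],[0,0,0.0195,0.7,1,0,1],[0,0,0.0195,0.7,1,0,1],[0,0,0.0195,0.8,1,0,1],[0,0,0.0195,0.8,1,-0.6,1],[0,0,0.0195,0.8,1,-1,1],[0,0,0.0195,0.86,0.8,-1,1],[0,0,0,0,0,-1,1],[0,0,0,0,0,0,1],[0,0,0,0,0,0,1]],
])

```text
time_s: 1.35
eef_pos: [0.4569, -0.2224, 0.14]
eef_rot: [-2.919, 1.158, 0.006]
contact_force: [-0.1, -0.6, -0.0]
grip_width: 0.997
```

Emit:
apply_moves([
  [[0,0,0,0.04,0,-0.8,1],[0,0,0,0,0,-0.8,1],[0,0,0,0,0,-0.8,1],[0,0,0,0,0,-0.8,1],[0,0,0,0,0,-0.7,1],[0,0,0,0,0,-0.54,1],[0,0,0,0,0,0,1],[0,0,0,0,0,0,0],[0,0,0,0,0,0,0],[0,0,0,0,0,0,0],[0,0,0,0,0,0,0],[0,0,0,0,0,0,0],[0,0,0,0,0,0,0]],
])

```text
time_s: 2.43
eef_pos: [0.4605, -0.2249, 0.0327]
eef_rot: [2.918, -1.158, 0.007]
contact_force: [-1.1, -1.6, 6.5]
grip_width: 0.639
```

```bash
cat >> h.py <<'E'
def snap(tag,n='top'):
    im=vision.get_image(n); cv2.imwrite(f'pics/{n}{tag}.png',im[:,:,::-1]); return im
E
python3 - <<'E'
from h import *
s=arm.read_state();print(s['eef_pos'],s['grip_width'],s['contact_force'])
snap(1,'side')
E
```

```text
[ 0.46047273 -0.22492027  0.03273111] 0.6387755887973968 [-1.09971479 -1.61258654  6.4623104 ]
```

View pics/side1.png

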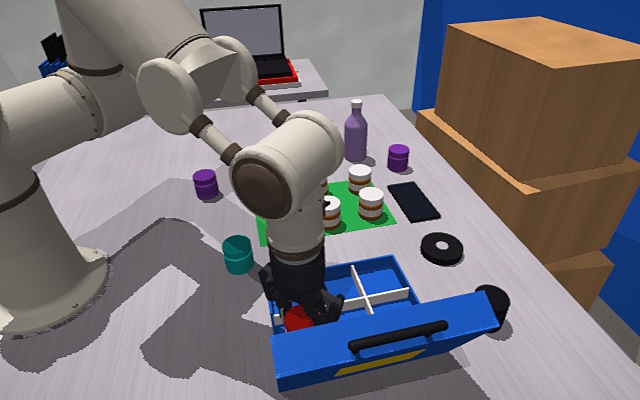

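Emit:
apply_moves([
  [[0,0,0,0,0,0.5,0],[0,0,0,0,0,0.9,0],[0,0,0,0,0,1,0],[0,0,0,0,0,1,0],[0,0,0,0,0.2,1,0],[0,0,0,0.06,0.5,0.1,0],[0,0,0,0.06,0.8,0,0],[0,0,0,0.06,1,0,0],[0,0,0,0.06,1,0,0],[0,0,0,0.06,1,0,0],[0,0,0,0.06,1,0,0],[0,0,0,0,1,0,0],[0,0,0,0,1,0,0],[0,0,0,0,1,0,0],[0,0,0,0,1,0,0],[0,0,0,0,1,0,0],[0,0,0,0,1,0,0],[0,0,0,0,1,0,0],[0,0,0,0,1,0,0],[0,0,0,0,1,0,0]],
])

```text
time_s: 4.15
eef_pos: [0.467, 0.1409, 0.1422]
eef_rot: [2.92, -1.158, -0.001]
contact_force: [1.0, 0.2, -2.2]
grip_width: 0.639
```

Run:
```python
from h import *
s=arm.read_state();print(s['eef_pos'],s['grip_width'],s['contact_force'])
snap(2,'side')
```

```text
[0.46697751 0.14092692 0.1421598 ] 0.6393433836224557 [ 0.98717605  0.16808313 -2.19222969]
```

View pics/side2.png

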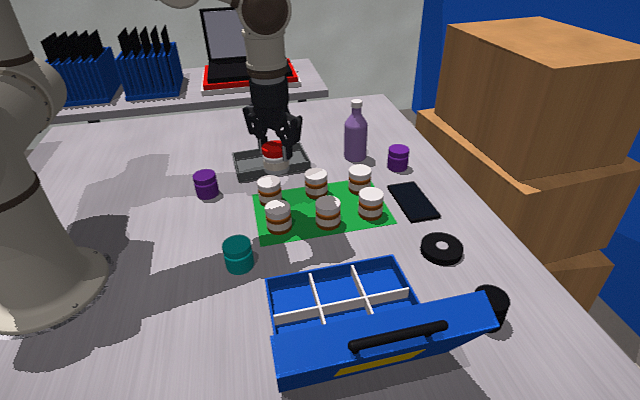

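Emit:
apply_moves([
  [[0,0,0,0,1,0,0],[0,0,0,0,1,0,0],[0,0,0,0,1,0,0],[0,0,0,0,1,0,0],[0,0,0,0,1,0,0],[0,0,0,0,1,0,0],[0,0,0,0,1,0,0],[0,0,0,0,0.8,-0.4,0],[0,0,0,0,0.5,-0.9,0],[0,0,0,0,0,-0.9,0],[0,0,0,0,0,-0.9,0],[0,0,0,0,0,-0.6,0],[0,0,0,0,0,-0.3,0],[0,0,0,0,0,-0.25,0],[0,0,0,0,0,-0.05,0],[0,0,0,0,0,0,0]],
])

```text
time_s: 5.53
eef_pos: [0.4682, 0.3468, 0.0356]
eef_rot: [-2.92, 1.158, -0.001]
contact_force: [0.1, -0.3, -1.0]
grip_width: 0.638
```

Emit:
apply_moves([
  [[0,0,0,0,0,-0.12,0],[0,0,0,0,0,0,0],[0,0,0,0,0,0,0.8],[0,0,0,0,0,0,1],[0,0,0,0,0,0,1],[0,0,0,0,0,0.6,1],[0,0,0,0,0,1,1],[0,0,0,0,0,1,1],[0,0,0,0,0,1,1],[0,0,0,0,0,0.6,1],[0,0,0,0,-0.5,0,1],[0,0,0,-0.2,-1,0,1],[0,0,0,-0.3,-1,0,1],[0,0,0,-0.3,-1,0,1],[0,0,0,0,0,0,1],[0,0,0,0,0,0,1]],
])

```text
time_s: 6.87
eef_pos: [0.4471, 0.2577, 0.1362]
eef_rot: [2.918, -1.161, -0.002]
contact_force: [-0.8, 0.7, 0.5]
grip_width: 1.0
```

```bash
cat >> h.py <<'E'
def scan(tag):
    im=snap(tag); r,g,b=[im[:,:,i].astype(int) for i in range(3)]
    for c_,a in blobs((r>195)&(g>195)&(b>195),60):
        if 130<c_[0]<450 and 120<c_[1]<300:
            z=.058 if c_[0]<360 else .063
            print('w',c_,a,back('top',c_,z).round(4)[:2])
    for c_,a in blobs((r>150)&(g<80)&(b<80),60): print('red',c_,a,back('top',c_,.062).round(4)[:2])
    s=arm.read_state();print(s['time_s'],s['eef_pos'].round(4),s['grip_width'])
E
python3 - <<'E'
from h import *
scan(3);snap(3,'side')
E
```

```text
w (np.float64(156.7), np.float64(124.5)) 143 [0.7354 0.3838]
w (np.float64(245.2), np.float64(150.9)) 420 [0.672  0.1833]
w (np.float64(291.5), np.float64(152.1)) 417 [0.6679 0.079 ]
w (np.float64(297.8), np.float64(196.8)) 398 [0.5665 0.0659]
w (np.float64(240.8), np.float64(196.7)) 330 [0.5685 0.1931]
w (np.float64(287.3), np.float64(246.8)) 183 [0.4559 0.0902]
w (np.float64(172.4), np.float64(253.3)) 103 [0.4451 0.3438]
w (np.float64(241.7), np.float64(256.2)) 194 [0.4367 0.191 ]
w (np.float64(136.9), np.float64(264.3)) 735 [0.4222 0.4215]
6.9167 [0.4476 0.2586 0.1366] 0.999220689097237
```

View pics/top3.png

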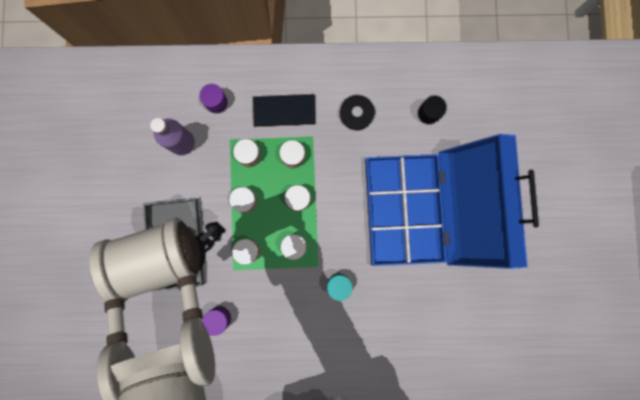

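View pics/side3.png

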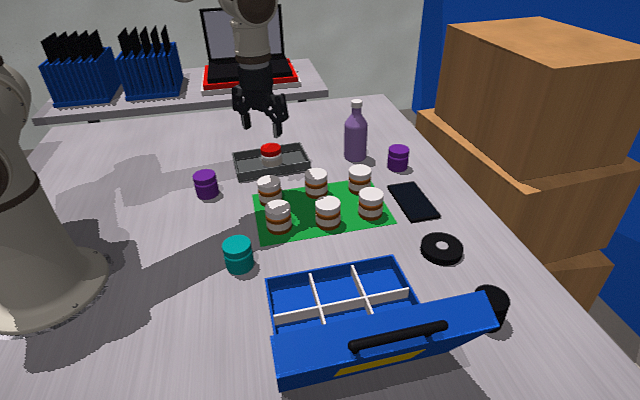

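Emit:
apply_moves([
  [[0,0,0,0,-0.8,0,1],[0,0,0,0,-1,0,1],[0,0,0,0,-0.8,0,1],[0,0,0,0,-0.35,-0.5,1],[0,0,0,0,0,-0.9,1],[0,0,0,0,0,-0.9,1],[0,0,0,0,0,-0.9,1],[0,0,0,0,0,-0.7,1],[0,0,0,0,0,-0.45,1],[0,0,0,0,0,0,1],[0,0,0,0,0,0,0],[0,0,0,0,0,0,0],[0,0,0,0,0,0,0],[0,0,0,0,0,0,0],[0,0,0,0,0,0,0]],
])

```text
time_s: 8.22
eef_pos: [0.4497, 0.1858, 0.0303]
eef_rot: [-2.918, 1.158, -0.005]
contact_force: [1.1, -0.1, 6.1]
grip_width: 0.639
```

Emit:
apply_moves([
  [[0,0,0,0,0,0.5,0],[0,0,0,0,0,0.9,0],[0,0,0,0,0,1,0],[0,0,0,0,-0.2,1,0],[0,0,0,0,-0.6,1,0],[0,0,0,0,-1,0,0],[0,0,0,0,-1,0,0],[0,0,0,0,-1,0,0],[0,0,0,0,-1,0,0],[0,0,0,0,-1,0,0],[0,0,0,0.06,-1,0,0],[0,0,0,0.06,-1,0,0],[0,0,0,0.06,-1,0,0],[0,0,0,0.06,-1,0,0],[0,0,0,0.08,-1,0,0],[0,0,0,0,-1,0,0],[0,0,0,0,-1,0,0],[0,0,0,0,-1,0,0],[0,0,0,0,-1,0,0],[0,0,0,0,-1,0,0]],
])

```text
time_s: 9.88
eef_pos: [0.4555, -0.2106, 0.1385]
eef_rot: [-2.92, 1.159, 0.001]
contact_force: [-0.2, -1.2, -2.3]
grip_width: 0.638
```

Emit:
apply_moves([
  [[0,0,0,0,-0.56,0,0],[0,0,0,0,0,-0.6,0],[0,0,0,0,0,-0.9,0],[0,0,0,0,0,-0.9,0],[0,0,0,0,0,-0.7,0],[0,0,0,0,0,-0.4,0],[0,0,0,0,0,0,0],[0,0,0,0,0,0,0]],
])

```text
time_s: 10.55
eef_pos: [0.4559, -0.2233, 0.0511]
eef_rot: [-2.92, 1.158, 0.001]
contact_force: [0.4, -0.1, -1.4]
grip_width: 0.633
```

Emit:
apply_moves([
  [[0,0,0,0,0,-0.4,0],[0,0,0,0,0,-0.2,0],[0,0,0,0,0,-0.06,0],[0,0,0,0,0,0,0]],
])

```text
time_s: 10.88
eef_pos: [0.4563, -0.2239, 0.0353]
eef_rot: [2.92, -1.158, 0.001]
contact_force: [-1.6, 0.7, 2.6]
grip_width: 0.634
```

Contact (force reversed sign). Release, rise, head toward the next jar.

Emit:
apply_moves([
  [[0,0,0,0,0,0,0.8],[0,0,0,0,0,0,1],[0,0,0,0,0,0,1],[0,0,0,0,0,0.6,1],[0,0,0,0,0,1,1],[0,0,0,0,0,1,1],[0,0,0,0,0,1,1],[0,0,0,0,0.8,0.2,1],[0,0,0,0,1,0,1],[0,0,0,0,1,0,1],[0,0,0,0,1,0,1],[0,0,0,0,1,0,1],[0,0,0,0,1,0,1],[0,0,0,0,1,0,1],[0,0,0,0,0,0,1]],
])

```text
time_s: 12.13
eef_pos: [0.4554, -0.0501, 0.1293]
eef_rot: [-2.921, 1.153, 0.002]
contact_force: [0.0, -0.1, 0.2]
grip_width: 1.0
```

Run:
```python
from h import *
scan(4);snap(4,'side')
```

```text
w (np.float64(156.9), np.float64(124.5)) 133 [0.7354 0.3834]
w (np.float64(245.3), np.float64(150.9)) 409 [0.672  0.1831]
w (np.float64(291.6), np.float64(152.0)) 410 [0.6681 0.0788]
w (np.float64(297.2), np.float64(196.7)) 392 [0.5667 0.0672]
w (np.float64(241.3), np.float64(199.2)) 428 [0.5628 0.192 ]
w (np.float64(292.7), np.float64(246.4)) 426 [0.4566 0.0783]
w (np.float64(433.3), np.float64(245.0)) 313 [ 0.4554 -0.2313]
w (np.float64(340.9), np.float64(242.2)) 84 [ 0.4643 -0.0284]
w (np.float64(376.6), np.float64(255.2)) 646 [ 0.4349 -0.1059]
w (np.float64(413.4), np.float64(269.2)) 62 [ 0.4033 -0.1857]
red (np.float64(171.5), np.float64(242.7)) 465 [0.4685 0.3449]
12.1833 [ 0.4557 -0.0519  0.1294] 1.00326540432613
```

View pics/top4.png

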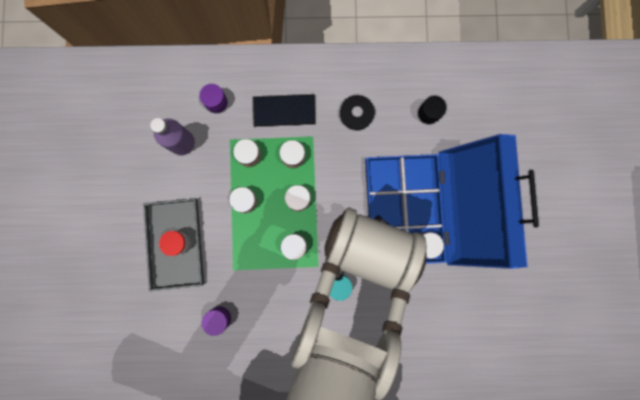

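View pics/side4.png

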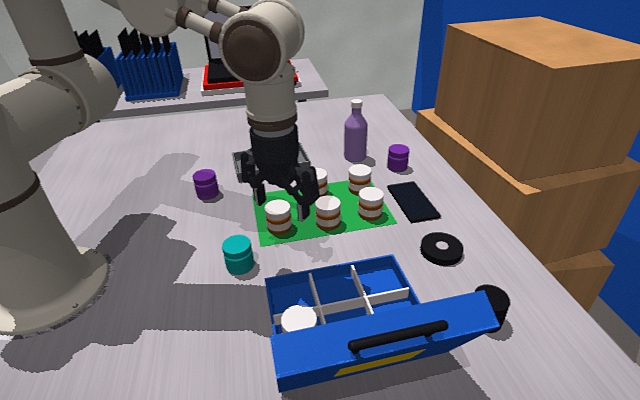

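Emit:
apply_moves([
  [[0,0,0,0,0.9,0,1],[0,0,0,0,1,0,1],[0,0,0,0,1,0,1],[0,0,0,0,1,0,1],[0,0,0,0,0.9,0,1],[0,0,0,0,0.39,-0.3,1],[0,0,0,0,0,-0.9,1],[0,0,0,0,0,-0.9,1],[0,0,0,0,0,-0.9,1],[0,0,0,0,0,-0.7,1],[0,0,0,0,0,-0.36,1],[0,0,0,0,0,0,1],[0,0,0,0,0,0,0],[0,0,0,0,0,0,0],[0,0,0,0,0,0,0],[0,0,0,0,0,0,0],[0,0,0,0,0,0,0]],
])

```text
time_s: 13.65
eef_pos: [0.4577, 0.0759, 0.0297]
eef_rot: [-2.919, 1.158, -0.006]
contact_force: [0.6, -0.9, 6.8]
grip_width: 0.639
```

Emit:
apply_moves([
  [[0,0,0,0,0,0.5,0],[0,0,0,0,0,0.9,0],[0,0,0,0,0,1,0],[0,0,0,0,0,1,0],[0,0,0,0,-0.57,0.8,0],[0,0,0,0.2,-0.9,0,0],[0,0,0,0.3,-1,0,0],[0,0,0,0.3,-1,0,0],[0,0,0,0.3,-1,0,0],[0,0,0,0.3,-1,0,0],[0,0,0,0.3,-1,0,0],[0,0,0,0.3,-1,0,0],[0,0,0,0.3,-1,0,0],[0,0,0,0.3,-1,0,0],[0,0,0,0.3,-1,0,0],[0,0,0,0.3,-1,0,0],[0,0,0,0.28,-0.9,0,0],[0,0,0,0.1,-0.6,-0.2,0],[0,0,0,0,0,-0.7,0],[0,0,0,0,0,-0.8,0]],
])

```text
time_s: 15.32
eef_pos: [0.5465, -0.2499, 0.0916]
eef_rot: [2.918, -1.16, 0.006]
contact_force: [0.0, 1.2, -1.8]
grip_width: 0.638
```

Emit:
apply_moves([
  [[0,0,0,0,0,-0.8,0],[0,0,0,0,0,-0.6,0],[0,0,0,0,0,-0.3,0],[0,0,0,0,0,0,0]],
])

```text
time_s: 15.65
eef_pos: [0.5491, -0.2463, 0.0575]
eef_rot: [-2.917, 1.156, -0.005]
contact_force: [-13.5, 24.2, 53.5]
grip_width: 0.635
```

Emit:
apply_moves([
  [[0,0,0,0,0,1,0],[0,0,0,0,0,1,0],[0,0,0,0,0,0.5,0],[0,0,0,0,0,0,0]],
])

```text
time_s: 15.98
eef_pos: [0.5475, -0.2494, 0.1143]
eef_rot: [2.919, -1.158, 0.011]
contact_force: [0.1, -1.2, -1.0]
grip_width: 0.638
```

Run:
```python
from h import *
scan(5);snap(5,'side')
```

```text
w (np.float64(156.9), np.float64(124.5)) 131 [0.7354 0.3834]
w (np.float64(245.3), np.float64(150.9)) 408 [0.672  0.1831]
w (np.float64(291.6), np.float64(152.0)) 410 [0.6681 0.0788]
w (np.float64(297.0), np.float64(197.2)) 429 [0.5656 0.0677]
w (np.float64(241.3), np.float64(199.1)) 427 [0.5631 0.192 ]
w (np.float64(448.0), np.float64(242.0)) 61 [ 0.4615 -0.264 ]
red (np.float64(171.5), np.float64(242.7)) 466 [0.4685 0.3449]
16.0333 [ 0.5463 -0.2487  0.1118] 0.6420823012613818
```

View pics/side5.png

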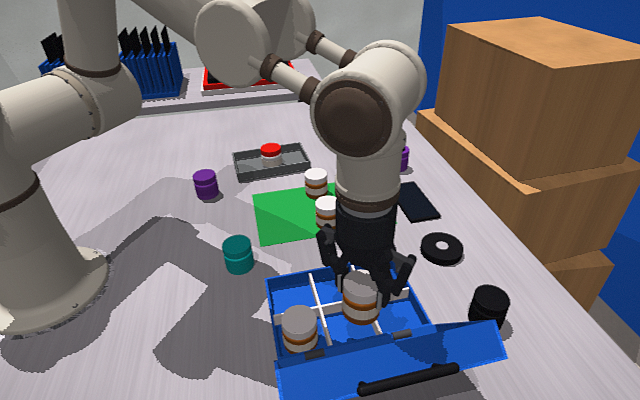

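View pics/top5.png

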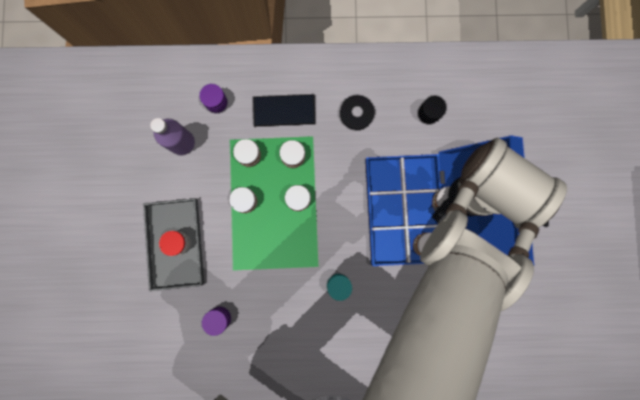

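Emit:
apply_moves([
  [[0,0,0,-0.1,0.5,0,0],[0,0,0,-0.2,0.5,0,0],[0,0,0,0,0,0,0]],
])

```text
time_s: 16.33
eef_pos: [0.5357, -0.2195, 0.1078]
eef_rot: [-2.919, 1.156, 0.01]
contact_force: [-0.1, 0.4, -2.1]
grip_width: 0.633
```

Emit:
apply_moves([
  [[0,0,0,0.07,-0.07,-0.4,0],[0,0,0,0,0,-0.8,0],[0,0,0,0,0,-0.7,0],[0,0,0,0,0,-0.4,0],[0,0,0,0,0,0,0],[0,0,0,0,0,0,0]],
])

```text
time_s: 16.83
eef_pos: [0.5392, -0.2247, 0.052]
eef_rot: [-2.92, 1.159, 0.003]
contact_force: [0.7, 0.2, -1.5]
grip_width: 0.638
```

Emit:
apply_moves([
  [[0,0,0,0,0.06,-0.4,0],[0,0,0,0,0,-0.24,0],[0,0,0,0,0,-0.06,0],[0,0,0,0,0,0,0]],
])

```text
time_s: 17.17
eef_pos: [0.5393, -0.223, 0.035]
eef_rot: [-2.92, 1.158, 0.002]
contact_force: [0.3, 1.1, -1.0]
grip_width: 0.639
```

Emit:
apply_moves([
  [[0,0,0,0,0,-0.1,0],[0,0,0,0,0,0,0]],
])

```text
time_s: 17.33
eef_pos: [0.5398, -0.2234, 0.033]
eef_rot: [2.92, -1.159, 0.0]
contact_force: [0.0, -0.4, -0.9]
grip_width: 0.636
```

Emit:
apply_moves([
  [[0,0,0,0,0,-0.03,0],[0,0,0,0,0,0,0.8],[0,0,0,0,0,0,1],[0,0,0,0,0,0,1],[0,0,0,0,0,0.6,1],[0,0,0,0,0,1,1],[0,0,0,0,0,1,1],[0,0,0,0,0,1,1],[0,0,0,0.1,0.8,0.2,1],[0,0,0,0.1,1,0,1],[0,0,0,0.2,1,0,1],[0,0,0,0.2,1,0,1],[0,0,0,0.2,1,0,1],[0,0,0,0.1,1,0,1],[0,0,0,0.1,1,0,1],[0,0,0,0,0,0,1]],
])

```text
time_s: 18.67
eef_pos: [0.5648, -0.0493, 0.1275]
eef_rot: [-2.921, 1.153, 0.001]
contact_force: [-0.1, 1.0, -0.9]
grip_width: 0.996
```

Run:
```python
from h import *
scan(6);snap(6,'side')
```

```text
w (np.float64(156.9), np.float64(124.5)) 131 [0.7354 0.3834]
w (np.float64(245.3), np.float64(150.9)) 409 [0.672  0.1831]
w (np.float64(293.9), np.float64(145.5)) 118 [0.6829 0.0734]
w (np.float64(289.6), np.float64(157.7)) 83 [0.6552 0.0834]
w (np.float64(337.5), np.float64(162.7)) 75 [ 0.6423 -0.0242]
w (np.float64(373.6), np.float64(172.8)) 625 [ 0.6175 -0.1042]
w (np.float64(410.0), np.float64(183.2)) 61 [ 0.593  -0.1847]
w (np.float64(296.3), np.float64(197.2)) 388 [0.5656 0.0692]
w (np.float64(241.0), np.float64(199.1)) 417 [0.5631 0.1927]
w (np.float64(429.1), np.float64(206.9)) 413 [ 0.5395 -0.2253]
w (np.float64(430.4), np.float64(245.1)) 437 [ 0.4553 -0.2249]
w (np.float64(310.4), np.float64(255.4)) 85 [0.4363 0.0395]
red (np.float64(171.5), np.float64(242.7)) 466 [0.4685 0.3449]
18.7167 [ 0.5648 -0.0514  0.1275] 1.000160712577829
```

View pics/side6.png

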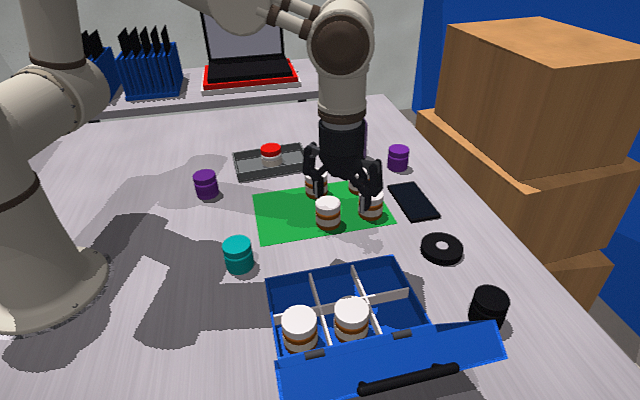

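View pics/top6.png

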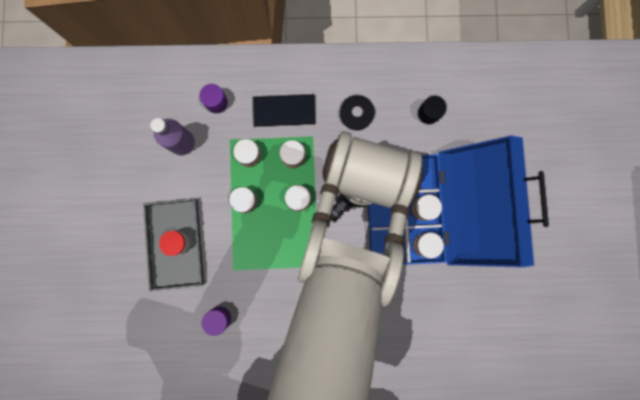

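Emit:
apply_moves([
  [[0,0,0,0.03,0.8,0,1],[0,0,0,0,1,0,1],[0,0,0,0,1,0,1],[0,0,0,0,1,0,1],[0,0,0,0,0.7,0,1],[0,0,0,0,0.28,-0.3,1],[0,0,0,0,0,-0.9,1],[0,0,0,0,0,-0.9,1],[0,0,0,0,0,-0.9,1],[0,0,0,0,0,-0.7,1],[0,0,0,0,0,-0.28,1],[0,0,0,0,0,0,1],[0,0,0,0,0,0,0],[0,0,0,0,0,0,0],[0,0,0,0,0,0,0],[0,0,0,0,0,0,0],[0,0,0,0,0,0,0]],
])

```text
time_s: 20.18
eef_pos: [0.5672, 0.0659, 0.0298]
eef_rot: [-2.919, 1.158, -0.006]
contact_force: [1.2, -1.2, 6.0]
grip_width: 0.636
```

Emit:
apply_moves([
  [[0,0,0,0,0,0.5,0],[0,0,0,0,0,0.9,0],[0,0,0,0,0,1,0],[0,0,0,0,0,1,0],[0,0,0,0,-0.48,0.8,0],[0,0,0,0.16,-1,0,0],[0,0,0,0.2,-1,0,0],[0,0,0,0.2,-1,0,0],[0,0,0,0.2,-1,0,0],[0,0,0,0.2,-1,0,0],[0,0,0,0.2,-1,0,0],[0,0,0,0.2,-1,0,0],[0,0,0,0.2,-1,0,0],[0,0,0,0.2,-1,0,0],[0,0,0,0.2,-1,0,0],[0,0,0,0.2,-0.5,0,0],[0,0,0,0.2,-0.5,0,0],[0,0,0,0,0,0,0],[0,0,0,0,0,0,0]],
])

```text
time_s: 21.77
eef_pos: [0.6241, -0.2207, 0.1329]
eef_rot: [-2.919, 1.16, 0.001]
contact_force: [-0.2, 0.5, -1.8]
grip_width: 0.64
```

Emit:
apply_moves([
  [[0,0,0,-0.17,0.06,-0.4,0],[0,0,0,0,0,-0.9,0],[0,0,0,0,0,-0.9,0],[0,0,0,0,0,-0.7,0],[0,0,0,0,0,-0.5,0],[0,0,0,0,0,-0.3,0],[0,0,0,0,0,-0.2,0],[0,0,0,0,0,-0.05,0],[0,0,0,0,0,0,0]],
])

```text
time_s: 22.52
eef_pos: [0.6208, -0.2193, 0.035]
eef_rot: [2.92, -1.158, 0.003]
contact_force: [-0.4, -0.5, -1.9]
grip_width: 0.638
```

Emit:
apply_moves([
  [[0,0,0,0,0,-0.06,0],[0,0,0,0,0,0,0],[0,0,0,0,0,0,0.8],[0,0,0,0,0,0,1],[0,0,0,0,0,0,1],[0,0,0,0,0,0.6,1],[0,0,0,0,0,1,1],[0,0,0,0,0,1,1],[0,0,0,0,0,1,1],[0,0,0,0.2,0.8,0.2,1],[0,0,0,0.3,1,0,1],[0,0,0,0.3,1,0,1],[0,0,0,0.3,1,0,1],[0,0,0,0.3,1,0,1],[0,0,0,0.3,1,0,1],[0,0,0,0.2,1,0,1],[0,0,0,0,0,0,1]],
])

```text
time_s: 23.93
eef_pos: [0.6686, -0.0446, 0.1288]
eef_rot: [-2.921, 1.152, -0.001]
contact_force: [0.4, -0.1, -0.3]
grip_width: 1.002
```

Run:
```python
from h import *
scan(7);snap(7,'side')
```

```text
w (np.float64(156.8), np.float64(124.6)) 137 [0.7352 0.3836]
w (np.float64(245.1), np.float64(150.7)) 402 [0.6725 0.1836]
w (np.float64(291.3), np.float64(152.1)) 401 [0.6679 0.0794]
w (np.float64(425.6), np.float64(170.4)) 383 [ 0.6214 -0.2206]
w (np.float64(309.4), np.float64(177.4)) 104 [0.6098 0.0394]
w (np.float64(240.7), np.float64(199.1)) 404 [0.5631 0.1933]
w (np.float64(388.8), np.float64(195.6)) 96 [ 0.5659 -0.1366]
w (np.float64(428.8), np.float64(206.9)) 427 [ 0.5395 -0.2246]
w (np.float64(430.4), np.float64(245.2)) 443 [ 0.4551 -0.2249]
red (np.float64(171.5), np.float64(242.7)) 465 [0.4685 0.3449]
23.9833 [ 0.6682 -0.0469  0.1287] 0.9977970462357936
```

View pics/side7.png

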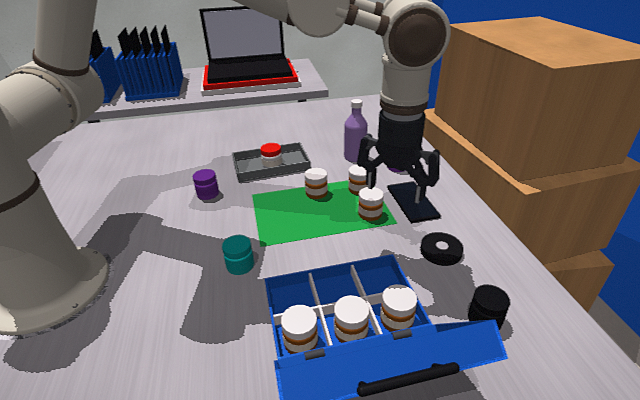

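View pics/top7.png

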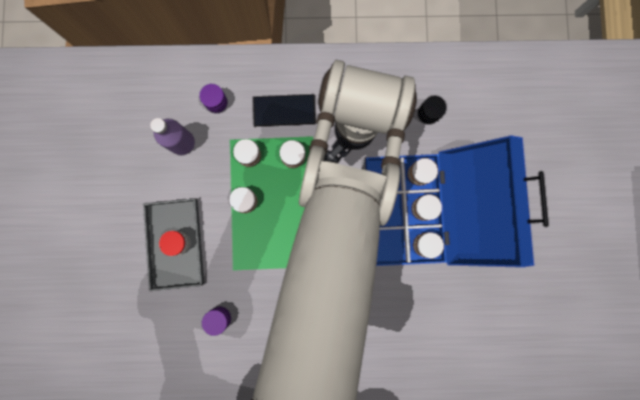

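Emit:
apply_moves([
  [[0,0,0,0,0.9,0,1],[0,0,0,0,1,0,1],[0,0,0,0,1,0,1],[0,0,0,0,1,0,1],[0,0,0,0,0.8,0,1],[0,0,0,0,0.34,-0.3,1],[0,0,0,0,0,-0.9,1],[0,0,0,0,0,-0.9,1],[0,0,0,0,0,-0.9,1],[0,0,0,0,0,-0.7,1],[0,0,0,0,0,-0.33,1],[0,0,0,0,0,0,1],[0,0,0,0,0,0,0],[0,0,0,0,0,0,0],[0,0,0,0,0,0,0],[0,0,0,0,0,0,0],[0,0,0,0,0,0,0]],
])

```text
time_s: 25.45
eef_pos: [0.6695, 0.0764, 0.0292]
eef_rot: [-2.919, 1.158, -0.006]
contact_force: [0.3, -0.7, 6.1]
grip_width: 0.638
```

Emit:
apply_moves([
  [[0,0,0,0,0,0.5,0],[0,0,0,0,0,0.9,0],[0,0,0,0,0,1,0],[0,0,0,0,0,1,0],[0,0,0,0,-0.64,0.8,0],[0,0,0,-0.24,-1,0,0],[0,0,0,-0.3,-1,0,0],[0,0,0,-0.3,-1,0,0],[0,0,0,-0.3,-1,0,0],[0,0,0,-0.3,-1,0,0],[0,0,0,-0.3,-1,0,0],[0,0,0,-0.3,-1,0,0],[0,0,0,0,-0.5,0,0],[0,0,0,0,-0.5,0,0],[0,0,0,0,0,0,0],[0,0,0,0,0,0,0]],
])

```text
time_s: 26.78
eef_pos: [0.617, -0.139, 0.1319]
eef_rot: [-2.919, 1.159, 0.0]
contact_force: [-0.4, -0.2, -1.7]
grip_width: 0.638
```

Emit:
apply_moves([
  [[0,0,0,0,0.06,-0.4,0],[0,0,0,0,0,-0.9,0],[0,0,0,0,0,-0.9,0],[0,0,0,0,0,-0.7,0],[0,0,0,0,0,-0.5,0],[0,0,0,0,0,-0.3,0],[0,0,0,0,0,-0.2,0],[0,0,0,0,0,-0.05,0],[0,0,0,0,0,0,0]],
])

```text
time_s: 27.53
eef_pos: [0.6177, -0.1376, 0.0342]
eef_rot: [-2.92, 1.158, -0.003]
contact_force: [-0.7, 0.7, -0.2]
grip_width: 0.638
```

Emit:
apply_moves([
  [[0,0,0,0,0,-0.03,0],[0,0,0,0,0,0,0],[0,0,0,0,0,0,0.8],[0,0,0,0,0,0,1],[0,0,0,0,0,0,1],[0,0,0,0,0,0.6,1],[0,0,0,0,0,1,1],[0,0,0,0,0,1,1],[0,0,0,0,0,1,1],[0,0,0,0.27,0.8,0.2,1],[0,0,0,0.3,1,0,1],[0,0,0,0.3,1,0,1],[0,0,0,0.3,1,0,1],[0,0,0,0.3,1,0,1],[0,0,0,0.3,1,0,1],[0,0,0,0.4,1,0,1],[0,0,0,0,1,0,1],[0,0,0,0,0,0,1]],
])

```text
time_s: 29.03
eef_pos: [0.6709, 0.0619, 0.1271]
eef_rot: [-2.921, 1.152, 0.001]
contact_force: [0.5, -0.1, -0.4]
grip_width: 1.005
```

Run:
```python
from h import *
scan(8);snap(8,'side')
```

```text
w (np.float64(156.8), np.float64(124.6)) 141 [0.7352 0.3836]
w (np.float64(237.5), np.float64(148.3)) 83 [0.6782 0.2007]
w (np.float64(424.8), np.float64(170.3)) 422 [ 0.6216 -0.2188]
w (np.float64(388.2), np.float64(172.1)) 421 [ 0.6187 -0.1368]
w (np.float64(238.4), np.float64(185.3)) 125 [0.5942 0.1985]
w (np.float64(319.2), np.float64(190.9)) 124 [0.5791 0.0179]
w (np.float64(428.8), np.float64(207.0)) 434 [ 0.5393 -0.2246]
w (np.float64(430.4), np.float64(245.2)) 449 [ 0.4551 -0.2249]
red (np.float64(171.5), np.float64(242.7)) 464 [0.4685 0.3449]
29.0833 [0.6709 0.0596 0.127 ] 1.0045165295857847
```

View pics/side8.png

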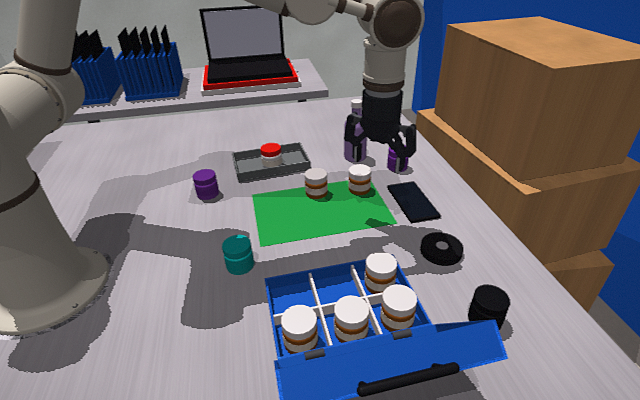

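Emit:
apply_moves([
  [[0,0,0,0.04,0.9,0,1],[0,0,0,0,1,0,1],[0,0,0,0,1,0,1],[0,0,0,0,1,0,1],[0,0,0,0,0.7,0,1],[0,0,0,0,0.35,-0.3,1],[0,0,0,0,0,-0.9,1],[0,0,0,0,0,-0.9,1],[0,0,0,0,0,-0.9,1],[0,0,0,0,0,-0.7,1],[0,0,0,0,0,-0.26,1],[0,0,0,0,0,0,1],[0,0,0,0,0,0,0],[0,0,0,0,0,0,0],[0,0,0,0,0,0,0],[0,0,0,0,0,0,0],[0,0,0,0,0,0,0]],
])

```text
time_s: 30.55
eef_pos: [0.6738, 0.181, 0.0307]
eef_rot: [-2.919, 1.158, -0.006]
contact_force: [1.0, -1.4, 6.3]
grip_width: 0.637
```

Emit:
apply_moves([
  [[0,0,0,0,0,0.5,0],[0,0,0,0,0,0.9,0],[0,0,0,0,0,1,0],[0,0,0,0,0,1,0],[0,0,0,-0.08,-0.91,0.8,0],[0,0,0,-0.45,-1,0,0],[0,0,0,-0.45,-1,0,0],[0,0,0,-0.45,-1,0,0],[0,0,0,-0.45,-1,0,0],[0,0,0,-0.45,-1,0,0],[0,0,0,-0.45,-1,0,0],[0,0,0,-0.45,-1,0,0],[0,0,0,-0.45,-1,0,0],[0,0,0,-0.45,-1,0,0],[0,0,0,-0.45,-1,0,0],[0,0,0,-0.45,-1,0,0],[0,0,0,-0.45,-0.6,0,0],[0,0,0,0,-0.4,0,0],[0,0,0,0,0,0,0],[0,0,0,0,0,0,0]],
])

```text
time_s: 32.22
eef_pos: [0.5354, -0.1416, 0.1337]
eef_rot: [-2.919, 1.159, -0.001]
contact_force: [-0.0, -0.1, -1.5]
grip_width: 0.64
```

Emit:
apply_moves([
  [[0,0,0,0,0.06,-0.4,0],[0,0,0,0,0,-0.9,0],[0,0,0,0,0,-0.9,0],[0,0,0,0,0,-0.7,0],[0,0,0,0,0,-0.5,0],[0,0,0,0,0,-0.3,0],[0,0,0,0,0,-0.2,0],[0,0,0,0,0,-0.08,0],[0,0,0,0,0,0,0]],
])

```text
time_s: 32.97
eef_pos: [0.5359, -0.14, 0.0357]
eef_rot: [-2.921, 1.157, -0.001]
contact_force: [-2.8, 2.0, 7.3]
grip_width: 0.633
```

Emit:
apply_moves([
  [[0,0,0,0,0,0,0.8],[0,0,0,0,0,0,1],[0,0,0,0,0,0,1],[0,0,0,0,0,0.6,1],[0,0,0,0,0,1,1],[0,0,0,0,0,1,1],[0,0,0,0,0,1,1],[0,0,0,0.1,0.8,0.2,1],[0,0,0,0.1,1,0,1],[0,0,0,0.1,1,0,1],[0,0,0,0.1,1,0,1],[0,0,0,0.1,1,0,1],[0,0,0,0.1,1,0,1],[0,0,0,0.2,1,0,1],[0,0,0,0.2,1,0,1],[0,0,0,0.1,1,0,1],[0,0,0,0,0,0,1]],
])

```text
time_s: 34.38
eef_pos: [0.5626, 0.0836, 0.1289]
eef_rot: [-2.921, 1.153, 0.0]
contact_force: [0.3, 0.3, -0.1]
grip_width: 1.0
```

Run:
```python
from h import *
scan(9);snap(9,'side')
```

```text
w (np.float64(156.8), np.float64(124.5)) 140 [0.7354 0.3836]
w (np.float64(424.8), np.float64(170.3)) 420 [ 0.6216 -0.2188]
w (np.float64(388.1), np.float64(172.1)) 426 [ 0.6187 -0.1366]
w (np.float64(235.2), np.float64(173.6)) 110 [0.6207 0.2057]
w (np.float64(273.5), np.float64(175.6)) 863 [0.615  0.1199]
w (np.float64(310.6), np.float64(177.5)) 111 [0.6096 0.0367]
w (np.float64(390.3), np.float64(208.5)) 442 [ 0.5372 -0.1391]
w (np.float64(428.8), np.float64(207.0)) 433 [ 0.5393 -0.2246]
w (np.float64(430.4), np.float64(245.2)) 448 [ 0.4551 -0.2249]
w (np.float64(220.7), np.float64(272.9)) 116 [0.4009 0.237 ]
w (np.float64(304.9), np.float64(277.2)) 120 [0.389  0.0522]
red (np.float64(171.6), np.float64(242.7)) 465 [0.4685 0.3446]
34.4333 [0.5625 0.0816 0.1288] 1.0031145077638848
```

View pics/side9.png

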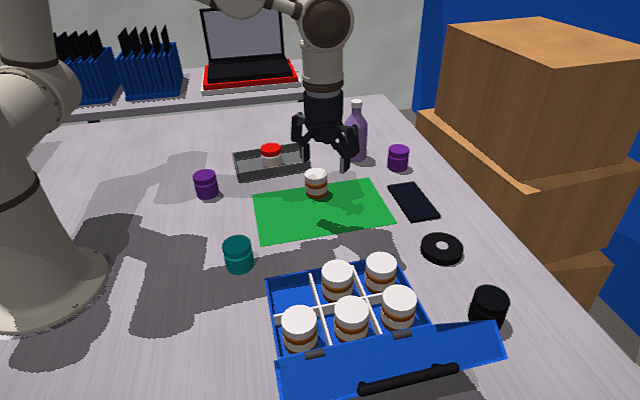

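View pics/top9.png

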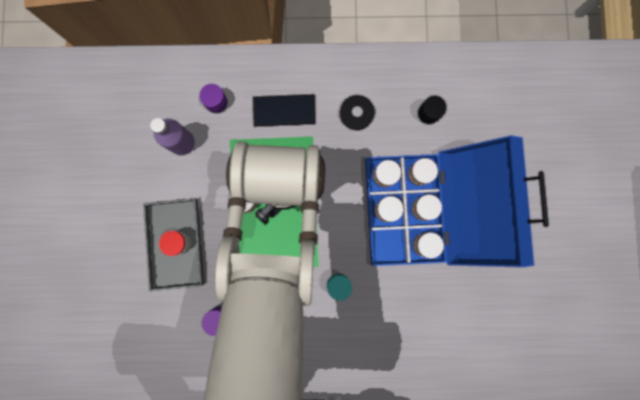

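Emit:
apply_moves([
  [[0,0,0,0.02,0.8,0,1],[0,0,0,0,1,0,1],[0,0,0,0,1,0,1],[0,0,0,0,0.9,0,1],[0,0,0,0,0.5,0,1],[0,0,0,0,0.22,-0.3,1],[0,0,0,0,0,-0.9,1],[0,0,0,0,0,-0.9,1],[0,0,0,0,0,-0.9,1],[0,0,0,0,0,-0.7,1],[0,0,0,0,0,-0.33,1],[0,0,0,0,0,0,1],[0,0,0,0,0,0,0],[0,0,0,0,0,0,0],[0,0,0,0,0,0,0],[0,0,0,0,0,0,0],[0,0,0,0,0,0,0]],
])

```text
time_s: 35.9
eef_pos: [0.5647, 0.1903, 0.0301]
eef_rot: [-2.919, 1.158, -0.006]
contact_force: [1.1, -0.7, 6.1]
grip_width: 0.64
```

Emit:
apply_moves([
  [[0,0,0,0,0,0.5,0],[0,0,0,0,0,0.9,0],[0,0,0,0,0,1,0],[0,0,0,0,0,1,0],[0,0,0,-0.07,-0.7,0.8,0],[0,0,0,-0.36,-1,0,0],[0,0,0,-0.36,-1,0,0],[0,0,0,-0.36,-1,0,0],[0,0,0,-0.36,-1,0,0],[0,0,0,-0.36,-1,0,0],[0,0,0,-0.36,-1,0,0],[0,0,0,-0.36,-1,0,0],[0,0,0,-0.36,-1,0,0],[0,0,0,-0.36,-1,0,0],[0,0,0,-0.36,-1,0,0],[0,0,0,-0.36,-1,0,0],[0,0,0,-0.36,-1,0,0],[0,0,0,0,-0.68,0,0],[0,0,0,0,0,0,0],[0,0,0,0,0,0,0]],
])

```text
time_s: 37.57
eef_pos: [0.453, -0.1446, 0.1335]
eef_rot: [-2.919, 1.161, -0.0]
contact_force: [-0.7, 0.4, -1.9]
grip_width: 0.638
```

Emit:
apply_moves([
  [[0,0,0,0,0.06,-0.4,0],[0,0,0,0,0,-0.9,0],[0,0,0,0,0,-0.9,0],[0,0,0,0,0,-0.7,0],[0,0,0,0,0,-0.5,0],[0,0,0,0,0,-0.3,0],[0,0,0,0,0,-0.2,0],[0,0,0,0,0,-0.06,0],[0,0,0,0,0,0,0]],
])

```text
time_s: 38.32
eef_pos: [0.4536, -0.142, 0.0351]
eef_rot: [-2.921, 1.157, 0.001]
contact_force: [-1.5, 1.6, 4.2]
grip_width: 0.637
```

Emit:
apply_moves([
  [[0,0,0,0,0,0,0.8],[0,0,0,0,0,0,1],[0,0,0,0,0,0,1],[0,0,0,0,0,0.6,1],[0,0,0,0,0,1,1],[0,0,0,0,0,1,1],[0,0,0,0,0,1,1],[0,0,0,0,0,1,1],[0,0,0,0,0.9,1,1],[0,0,0,0,1,1,1],[0,0,0,0,1,1,1],[0,0,0,0,1,0.5,1],[0,0,0,0,1,0,1],[0,0,0,0,0,0,1],[0,0,0,0,0,0,1]],
])

```text
time_s: 39.57
eef_pos: [0.4532, -0.0195, 0.2367]
eef_rot: [2.921, -1.155, 0.001]
contact_force: [0.2, -0.6, -0.4]
grip_width: 1.0
```

Run:
```python
from h import *
scan(10);snap(10,'side')
print(arm.read_state()['joint_pos'])
```

```text
w (np.float64(156.9), np.float64(124.5)) 125 [0.7354 0.3834]
w (np.float64(388.3), np.float64(171.5)) 383 [ 0.62   -0.1371]
w (np.float64(424.7), np.float64(170.4)) 407 [ 0.6214 -0.2185]
w (np.float64(434.3), np.float64(207.6)) 180 [ 0.5378 -0.2368]
w (np.float64(431.4), np.float64(245.0)) 389 [ 0.4555 -0.2271]
w (np.float64(316.5), np.float64(248.6)) 102 [0.451  0.0258]
w (np.float64(360.7), np.float64(261.2)) 747 [ 0.4223 -0.0707]
red (np.float64(171.4), np.float64(242.7)) 467 [0.4685 0.3451]
39.6167 [ 0.4531 -0.0202  0.2363] 0.9994493102911842
[-3.12965619e-01 -1.70645262e-01  1.91492592e+00 -4.77513672e-04
  1.39792409e+00  4.42613828e-01]
```

View pics/side10.png

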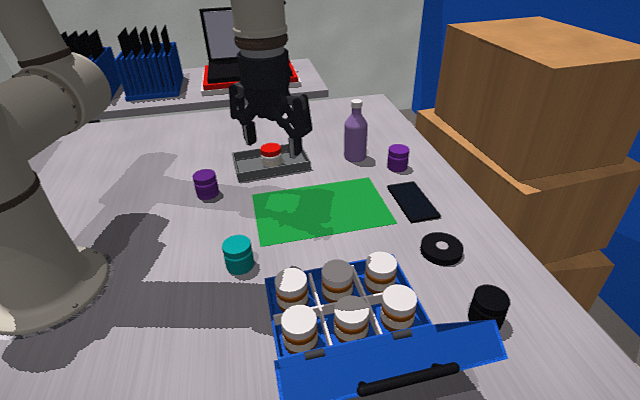

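View pics/top10.png

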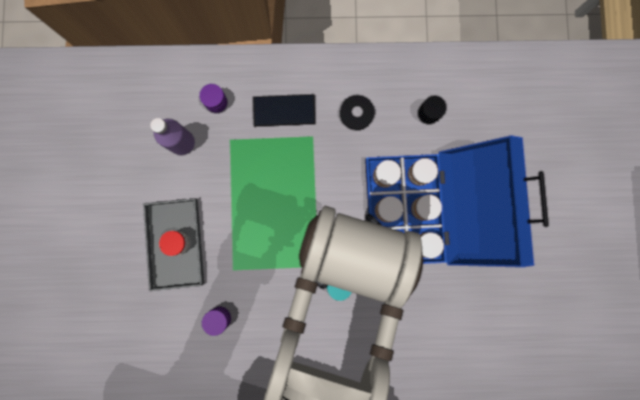

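Emit:
apply_moves([
  [[0,0,0.025,0.18,-0.4,0.6,0],[0,0,0.025,0.18,-0.8,0.6,0],[0,0,0.025,0.18,-0.95,0.4,0],[0,0,0.025,0.18,-0.95,0,0],[0,0,0.025,0.18,-0.95,0,0],[0,0,0.025,0.18,-0.95,0,0],[0,0,0.025,0.18,-0.95,0,0],[0,0,0.025,0.18,-0.95,0,0],[0,0,0.025,0.18,-0.95,0,0],[0,0,0.025,0.18,-0.95,0,0],[0,0,0.025,0.18,-0.95,0,0],[0,0,0.025,0.18,-0.95,0,0],[0,0,0.025,0.18,-0.95,0,0],[0,0,0.025,0.18,-0.95,0,0],[0,0,0.025,0.18,-0.95,0,0],[0,0,0.025,0.18,-0.95,0,0],[0,0,0.025,0.18,-0.95,0,0],[0,0,0.025,0.18,-0.95,0,0],[0,0,0.025,0.18,-0.95,0,0],[0,0,0.025,0.18,-0.85,0,0]],
])

```text
time_s: 41.33
eef_pos: [0.5418, -0.4781, 0.2752]
eef_rot: [-3.14, -0.046, 0.002]
contact_force: [0.3, -0.0, 0.7]
grip_width: -0.001
```

Run:
```python
from h import *
scan(11);snap(11,'side')
print(arm.read_state()['joint_pos'],R.from_rotvec(arm.read_state()['eef_rot']).as_matrix()[:,0])
```

```text
w (np.float64(156.7), np.float64(124.5)) 145 [0.7354 0.3838]
w (np.float64(423.7), np.float64(169.9)) 338 [ 0.6225 -0.2163]
w (np.float64(388.0), np.float64(172.1)) 430 [ 0.6187 -0.1364]
w (np.float64(389.8), np.float64(208.1)) 394 [ 0.5381 -0.138 ]
w (np.float64(429.3), np.float64(206.3)) 371 [ 0.5408 -0.2258]
w (np.float64(432.2), np.float64(243.7)) 348 [ 0.4583 -0.229 ]
red (np.float64(171.6), np.float64(242.7)) 460 [0.4685 0.3446]
41.3833 [ 0.5413 -0.4815  0.2741] -0.0010096947416772123
[-8.90967357e-01  5.29707382e-01  1.04823010e+00 -1.00343423e-03
  1.56559253e+00 -9.16962535e-01] [ 0.99966001  0.02599931 -0.00197483]
```

View pics/side11.png

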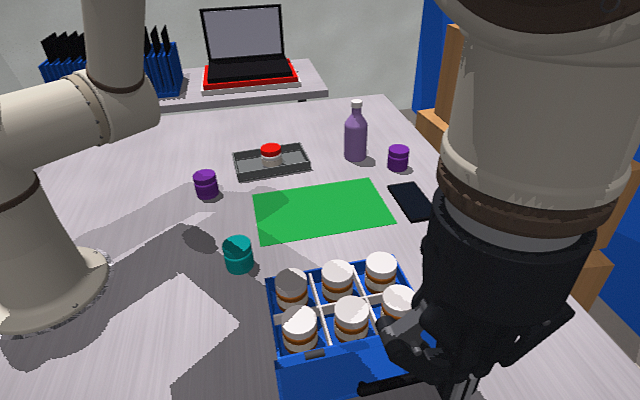

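View pics/top11.png

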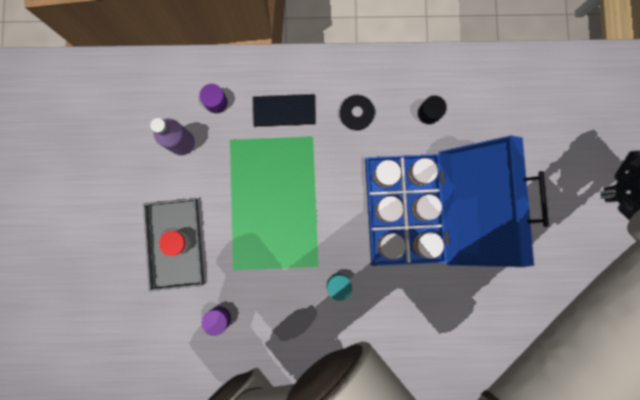

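Emit:
apply_moves([
  [[0,0,0,0.1,0,-0.6,0],[0,0,0,0,0,-0.9,0],[0,0,0,0,0,-0.9,0],[0,0,0,0,0,-0.9,0],[0,0,0,0,0,-0.9,0],[0,0,0,0,0,-0.6,0],[0,0,0,0,0,0,0],[0,0,0,0,0,0,0]],
])

```text
time_s: 42.1
eef_pos: [0.5447, -0.4748, 0.1553]
eef_rot: [-3.139, -0.045, 0.003]
contact_force: [0.4, 0.1, 0.1]
grip_width: 0.002
```

Run:
```python
from h import *
s=arm.read_state();print(s['eef_pos'],s['contact_force'])
hx,hy=.539,-.2644
py,pz=s['eef_pos'][1:]
for q in np.arange(2.2,1.15,-.1):
    a=q+.158; by=hy+.2157*np.cos(a); bz=.032+.2157*np.sin(a)
    y=by-.016; z=bz-.035
    ea=q+np.arctan2(.044,.178)
    print(round(q,2),'bar',np.round([by,bz],3),'tool',np.round([hx-.0305*(y-hy),y,z],3),'d',np.round([(y-py)/.025,(z-pz)/.025],2),'edge',np.round([hy+.1834*np.cos(ea),.032+.1834*np.sin(ea)],3)); py,pz=y,z
```

```text
[ 0.54465332 -0.47476608  0.15527138] [0.36437997 0.0572313  0.08914557]
2.2 bar [-0.417  0.184] tool [ 0.544 -0.433  0.149] d [ 1.66 -0.24] edge [-0.405  0.15 ]
2.1 bar [-0.401  0.199] tool [ 0.544 -0.417  0.164] d [0.64 0.58] edge [-0.392  0.163]
2.0 bar [-0.384  0.212] tool [ 0.543 -0.4    0.177] d [0.69 0.51] edge [-0.379  0.176]
1.9 bar [-0.365  0.223] tool [ 0.543 -0.381  0.188] d [0.74 0.44] edge [-0.364  0.186]
1.8 bar [-0.346  0.232] tool [ 0.542 -0.362  0.197] d [0.78 0.37] edge [-0.348  0.195]
1.7 bar [-0.326  0.239] tool [ 0.541 -0.342  0.204] d [0.81 0.29] edge [-0.331  0.203]
1.6 bar [-0.305  0.244] tool [ 0.541 -0.321  0.209] d [0.84 0.2 ] edge [-0.314  0.209]
1.5 bar [-0.283  0.247] tool [ 0.54  -0.299  0.212] d [0.85 0.12] edge [-0.296  0.213]
1.4 bar [-0.262  0.248] tool [ 0.539 -0.278  0.213] d [0.86 0.03] edge [-0.278  0.215]
1.3 bar [-0.24   0.246] tool [ 0.539 -0.256  0.211] d [ 0.86 -0.05] edge [-0.259  0.215]
1.2 bar [-0.219  0.243] tool [ 0.538 -0.235  0.208] d [ 0.85 -0.14] edge [-0.241  0.214]
```

Emit:
apply_moves([
  [[0,0,0,0,0.5,-0.1,0],[0,0,0,0,0.5,-0.1,0],[0,0,0,0,0.4,0,0],[0,0,0,0,0.3,0,0],[0,0,0,0,0.3,0.25,0],[0,0,0,0,0.3,0.3,0],[0,0,0,0,0.35,0.25,0],[0,0,0,0,0.35,0.25,0]],
])

```text
time_s: 42.77
eef_pos: [0.5456, -0.4012, 0.1801]
eef_rot: [3.138, 0.046, 0.001]
contact_force: [-1.3, -4.3, 3.3]
grip_width: 0.004
```

Run:
```python
from h import *
s=arm.read_state();print(s['eef_pos'],s['contact_force'])
snap(12);snap(12,'side')
```

```text
[ 0.5456168  -0.4011938   0.18006374] [-1.27426122 -4.27583943  3.29740105]
```

View pics/side12.png

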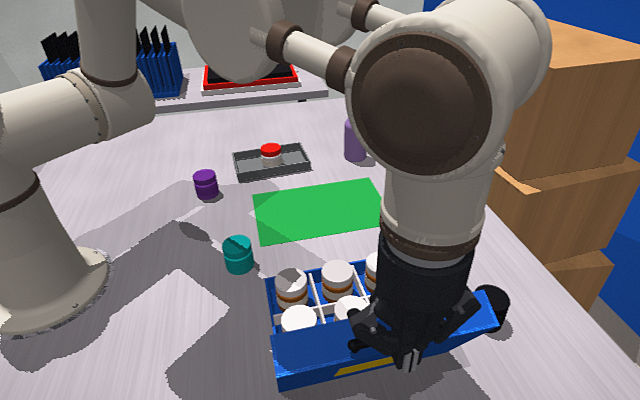

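View pics/top12.png

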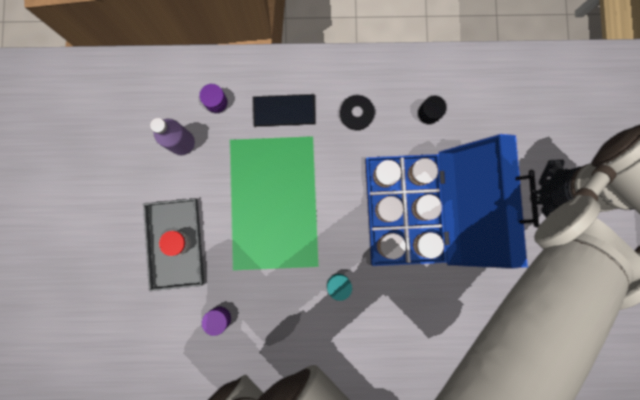

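Emit:
apply_moves([
  [[0,0,0,0,0.37,0.22,0],[0,0,0,0,0.37,0.22,0],[0,0,0,0,0.39,0.19,0],[0,0,0,0,0.39,0.19,0],[0,0,0,0,0.4,0.15,0],[0,0,0,0,0.4,0.15,0],[0,0,0,0,0.42,0.1,0],[0,0,0,0,0.42,0.1,0],[0,0,0,0,0.43,0.06,0],[0,0,0,0,0.43,0.06,0],[0,0,0,0,0.43,0.02,0],[0,0,0,0,0.43,0.02,0],[0,0,0,0,0.43,0,0],[0,0,0,0,0.43,0,0],[0,0,0,0,0,0,0]],
])

```text
time_s: 44.12
eef_pos: [0.546, -0.2542, 0.215]
eef_rot: [-3.14, -0.05, -0.001]
contact_force: [-0.4, 1.8, 4.0]
grip_width: 0.002
```

Run:
```python
from h import *
s=arm.read_state();print(s['eef_pos'],s['contact_force'])
snap(13);snap(13,'side')
```

```text
[ 0.54600677 -0.25420387  0.21497079] [-0.36236415  1.75108658  3.98337042]
```

View pics/side13.png

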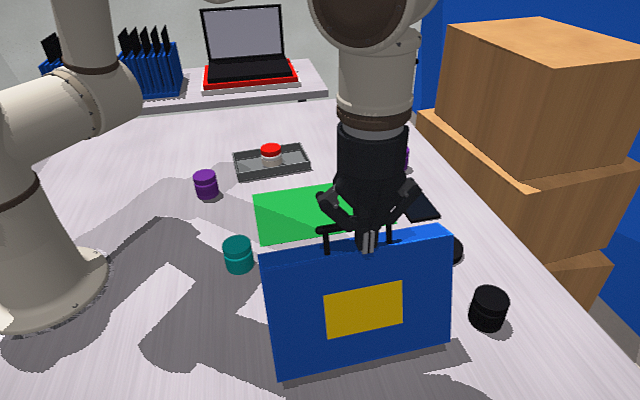

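View pics/top13.png

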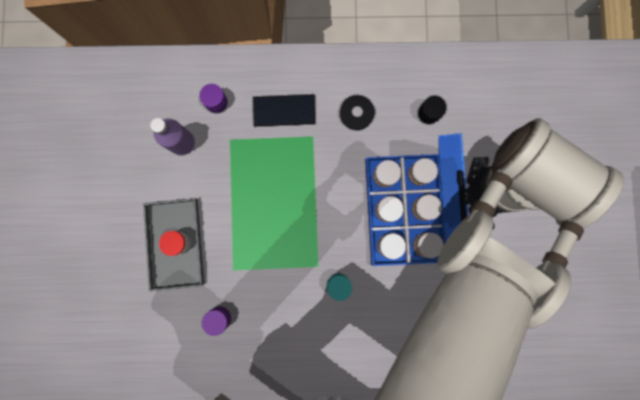

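Emit:
apply_moves([
  [[0,0,0,0,0,0.5,0],[0,0,0,0,-0.2,0.9,0],[0,0,0,-0.1,-0.3,0.7,0],[0,0,0,-0.1,-0.5,0,0],[0,0,0,0,0,0,0]],
])

```text
time_s: 44.63
eef_pos: [0.5405, -0.2846, 0.2684]
eef_rot: [3.139, 0.043, 0.002]
contact_force: [-0.5, -0.3, -1.3]
grip_width: 0.0
```

Run:
```python
from h import *
s=arm.read_state();print(s['eef_pos'],s['contact_force'])
hx,hy=.539,-.2644
snap(14);snap(14,'side')
for q in np.arange(1.4,.99,-.1):
    o=[]
    for x in(-.05,.05):
        a=q+.158;Y=.2157*np.cos(a);w=[hx+x-.0305*Y,hy+Y+.0305*x,.032+.2157*np.sin(a)]
        o.append((proj('side',w).round(0).tolist(),proj('top',w).round(0).tolist()))
    print(round(q,1),o)
for q in np.append(np.arange(1.3,-.05,-.1),-.02):
    a=q+np.arctan2(.044,.16);r=np.hypot(.16,.044)
    y=hy+r*np.cos(a)-.011;z=.032+r*np.sin(a)
    print(round(q,2),np.round([hx-.0305*(y-hy),y,z],4))
```

```text
[ 0.54053002 -0.28459902  0.26842978] [-0.51752153 -0.29053712 -1.28685201]
1.4 [([322.0, 241.0], [478.0, 228.0]), ([400.0, 227.0], [474.0, 172.0])]
1.3 [([318.0, 231.0], [466.0, 228.0]), ([393.0, 218.0], [462.0, 173.0])]
1.2 [([315.0, 223.0], [453.0, 229.0]), ([387.0, 211.0], [449.0, 174.0])]
1.1 [([312.0, 216.0], [441.0, 229.0]), ([381.0, 205.0], [437.0, 175.0])]
1.0 [([309.0, 212.0], [429.0, 230.0]), ([376.0, 201.0], [425.0, 176.0])]
1.3 [ 0.5393 -0.275   0.1979]
1.2 [ 0.5388 -0.2584  0.1971]
1.1 [ 0.5383 -0.242   0.1946]
1.0 [ 0.5378 -0.226   0.1904]
0.9 [ 0.5374 -0.2104  0.1847]
0.8 [ 0.5369 -0.1955  0.1774]
0.7 [ 0.5365 -0.1814  0.1687]
0.6 [ 0.5361 -0.1682  0.1587]
0.5 [ 0.5357 -0.1561  0.1473]
0.4 [ 0.5354 -0.1452  0.1348]
0.3 [ 0.5351 -0.1355  0.1213]
0.2 [ 0.5348 -0.1273  0.1069]
0.1 [ 0.5346 -0.1206  0.0918]
-0.0 [ 0.5345 -0.1154  0.076 ]
-0.02 [ 0.5344 -0.1146  0.0728]
```

View pics/side14.png

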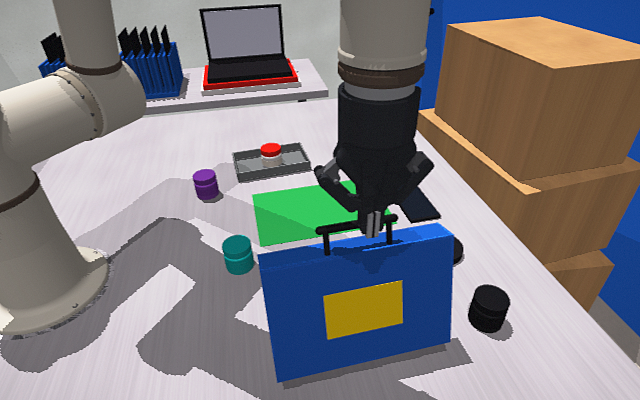

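View pics/top14.png

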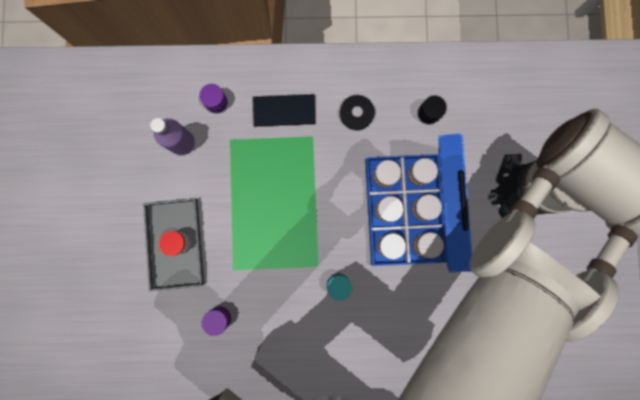

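Emit:
apply_moves([
  [[0,0,0,0,0,-0.6,0],[0,0,0,0,0,-0.9,0],[0,0,0,0,0,-0.9,0],[0,0,0,0,0,-0.4,0],[0,0,0,0,0.4,0,0],[0,0,0,0,0.4,-0.02,0],[0,0,0,0,0.3,-0.04,0],[0,0,0,0,0.33,-0.05,0],[0,0,0,0,0.33,-0.05,0],[0,0,0,0,0.32,-0.08,0],[0,0,0,0,0.32,-0.09,0],[0,0,0,0,0.31,-0.11,0],[0,0,0,0,0.31,-0.12,0],[0,0,0,0,0.3,-0.14,0],[0,0,0,0,0.3,-0.15,0]],
])

```text
time_s: 45.98
eef_pos: [0.5406, -0.1904, 0.1756]
eef_rot: [-3.141, -0.047, 0.0]
contact_force: [-0.7, -0.4, 0.6]
grip_width: -0.001
```

Run:
```python
from h import *
s=arm.read_state();print(s['eef_pos'],s['contact_force'])
snap(15);snap(15,'side')
```

```text
[ 0.54061711 -0.19043119  0.17564335] [-0.65164015 -0.39736858  0.56948478]
```

View pics/side15.png

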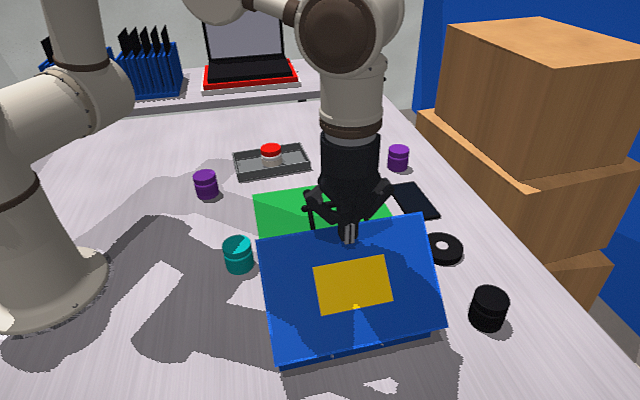

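Emit:
apply_moves([
  [[0,0,0,0,0.3,-0.2,0],[0,0,0,0,0.28,-0.2,0],[0,0,0,0,0.26,-0.2,0],[0,0,0,0,0.25,-0.22,0],[0,0,0,0,0.24,-0.23,0],[0,0,0,0,0.23,-0.24,0],[0,0,0,0,0.22,-0.25,0],[0,0,0,0,0.2,-0.26,0],[0,0,0,0,0.2,-0.27,0],[0,0,0,0,0.18,-0.28,0],[0,0,0,0,0.17,-0.29,0],[0,0,0,0,0.15,-0.29,0],[0,0,0,0,0.14,-0.3,0]],
])

```text
time_s: 47.17
eef_pos: [0.5407, -0.1205, 0.0945]
eef_rot: [3.141, 0.047, -0.0]
contact_force: [-0.8, -1.2, 1.1]
grip_width: -0.003
```

Emit:
apply_moves([
  [[0,0,0,0,0.1,-0.25,0],[0,0,0,0,0.05,-0.2,0],[0,0,0,0,0.05,-0.15,0],[0,0,0,0,0,-0.1,0],[0,0,0,0,0,-0.1,0],[0,0,0,0,0,-0.05,0],[0,0,0,0,0,0,0]],
])

```text
time_s: 47.75
eef_pos: [0.5408, -0.1157, 0.0759]
eef_rot: [-3.141, -0.047, 0.001]
contact_force: [-6.3, 3.1, 14.5]
grip_width: -0.001
```

Emit:
apply_moves([
  [[0,0,0,0,0,-0.06,0],[0,0,0,0,0,0,0],[0,0,0,0,0,0,0],[0,0,0,0,0,0.5,0],[0,0,0,0,0,1,0],[0,0,0,0,0,1,0],[0,0,0,0,0,1,0],[0,0,0,0,0,1,0],[0,0,0,-0.3,0.8,1,0],[0,0,0,-0.5,1,0.3,0],[0,0,0,-0.5,1,0,0],[0,0,0,-0.5,1,0,0],[0,0,0,-0.5,1,0,0],[0,0,0,-0.3,1,0,0],[0,0,0,0,0,0,0],[0,0,0,0,0,0,0]],
])

```text
time_s: 49.08
eef_pos: [0.4757, 0.0297, 0.2179]
eef_rot: [3.141, 0.05, 0.002]
contact_force: [0.3, -0.3, -0.4]
grip_width: -0.003
```

Run:
```python
from h import *
scan(16);snap(16,'side')
hx,hy=.539,-.2644
for q in (0,.05,.1):
    o=[]
    for x in(-.05,.05):
        a=q+.158;Y=.2157*np.cos(a);w=[hx+x-.0305*Y,hy+Y+.0305*x,.032+.2157*np.sin(a)]
        o.append((proj('side',w).round(0).tolist(),proj('top',w).round(0).tolist()))
    print(round(q,2),o)
im=cv2.imread('pics/side16.png')[180:400,200:460];cv2.imwrite('pics/side16c.png',cv2.resize(im,None,fx=3,fy=2.7))
```

```text
w (np.float64(156.9), np.float64(124.7)) 107 [0.735  0.3834]
red (np.float64(171.2), np.float64(242.8)) 466 [0.4682 0.3455]
49.1333 [0.4761 0.029  0.2179] -0.004346502300382891
0 [([298.0, 241.0], [352.0, 234.0]), ([349.0, 232.0], [350.0, 189.0])]
0.05 [([298.0, 238.0], [353.0, 234.0]), ([349.0, 229.0], [351.0, 188.0])]
0.1 [([298.0, 234.0], [355.0, 234.0]), ([350.0, 225.0], [353.0, 187.0])]
```

View pics/side16.png

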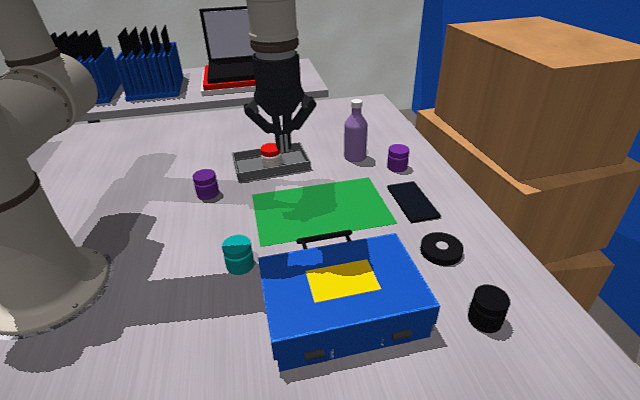

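View pics/top16.png

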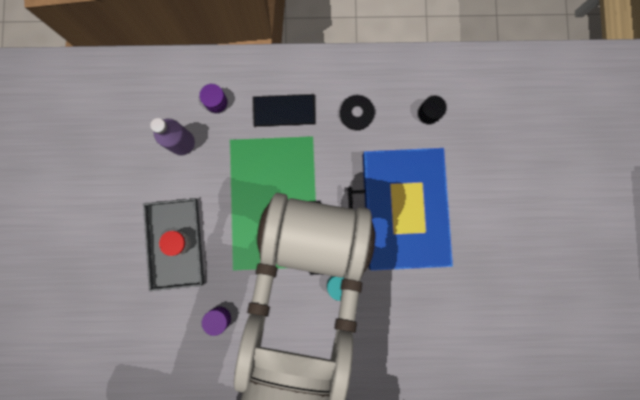

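View pics/side16c.png

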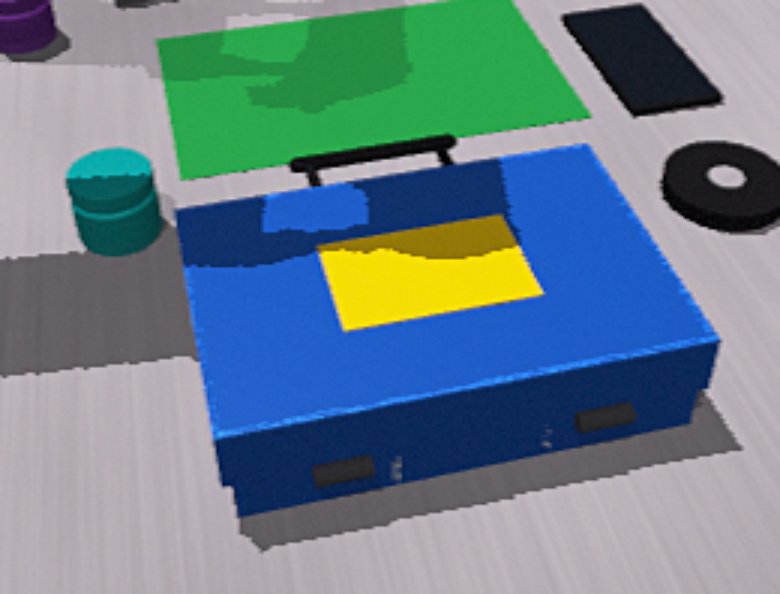

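```bash
python3 -c "
from rig import order
print(order.job_done())"
```

```text
the job is handed in; nothing more can be done
None
```

I moved the one empty jar from the crate to the tray and stood all six full jars in the crate, one per cell. I then pushed the lid gently shut with closed fingers, backed off and handed the job in at about 49 s.

**Last checks:**
- **Lid:** the handle bar lies where a fully closed lid (0 rad) puts it, to within about 1 px in the side view. I measured 14.5 N upward on the fingertips near the end of the push, and pressed about 1.5 mm further before backing off.
- **Empty jar:** its red cap is near (0.468, 0.345), about the middle of the tray, and it looks upright.
- **Full jars:** all six stood upright in their own cells in the last view before the lid covered them. I could not check them after it closed.
- **Other items:** the bottle, reel and phone look unmoved in the pictures. The gripper was touching nothing.

**What went wrong on the way:** I overshot by about 25 mm placing the second full jar, so it pressed on the crate's rim near the hinge and the wrist read about 54 N downward. I lifted it and set it down correctly. The lid was also nudged further open, to about 2.2 rad, probably by the wrist during that overshoot. I saw no knock to any jar in the pictures.

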